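# Bed the inspection lamp in its cradle and switch it on

## Robot

A 7-joint arm with a two-finger parallel gripper is mounted at the origin on the work surface. World frame = base frame: x ahead of the robot, y to its left, z up, the work surface at z = 0. Lengths are in mm, angles in degrees, forces in N, time in s.
With the tool pointing down it reaches from about 425 to 875 mm from the base axis. Payload 9.9 kg.
Tool frame: the origin (TCP) lies at the very end of the fingers, on their centre line; the grasp point (between the pads) lies 19 mm behind it; y points along the fingers, x is the direction in which the jaws open and shut, and the axes are right-handed (so a half turn about y gives the same grasp; the last joint's range is limited). The gripper opens to 85 mm and grips with 20 to 120 N. Pads are 22 mm wide; open, the fingers measure 114 mm over their backs; the gripper's body (76 mm by 85 mm) begins 54 mm behind the grasp point. The pads swing forward as they close: fully open they stand 13 mm farther back than shut.
Start: joints at [-80.89, 32.985, 1.427, 82.34, -0.859, 64.687, -3.237], TCP at [162.277, 655.206, 231.289] pointing down, gripper open.
Joint ranges: [-157.87, 157.87], [-19.46, 123.44], [-87.15, 90], [11.01, 140.99], [-62.26, 242.26], [9.8, 113.94], [-161.44, 161.44]. Speed limits (degrees/s): [127.2, 127.2, 172.46, 172.46, 180, 180, 180].

## Interface

Orientations are given as [roll, pitch, yaw] about the fixed x, y, z axes, in that order (R = Rz(yaw) Ry(pitch) Rx(roll)).
In Python, from station import arm gives the robot as it stands. The module is installed in compiled form; this text tells all that it offers.
- The arm moves only by the tool send_rows, never from a script. Its arguments are lists of equal length, an entry for each row: "rotation": the turn, a rotation vector about the tool's x, y, z scaled (see below), a list of three; "translation": the shift along the tool's x, y, z scaled (see below), a list of three; "grip": the gripper's target within -1 to 1 (fully open at 1, half-way at 0, shut at -1). A call has 1 to 8 rows; each row shifts and turns the pose as measured when the row begins, along the tool's axes as they then stand; what a row does not reach is not made up. The controller multiplies each number of a shift by 400 mm and each number of a turn by 30 degrees. A row lasts 1/8 s, in which the tool goes at most 62.5 mm and 10.7 degrees, less where a joint would pass 70% of its speed; a pose out of reach is approached as far as the arm can. A call with a number of a shift or a turn outside -1 to 1 is refused whole. A call with a gripper value outside its range is refused whole. The fingers move at their own pace and stop on an object; "newtons" is the grip in N (left out, the last holds). Time passes only in rows, so rows that do not move let the fingers close. It gives the time, the measured TCP pose, the force and the opening at its end, in the units of the state.
- arm.state(): the state, without advancing time (a new reading comes with each control period).
- arm.get_image(name): name is "side" or "top"; returns a dict with "frame" (384x512x3 uint8, red, green, blue), "z_map" (384x512 float32, mm along the optical axis (not along the pixel's ray), 0 where there is no reading), "camera_matrix" (3x3 intrinsics, pixels), "R" (3x3) and "t" (3): a world point X has camera coordinates R X + t. Camera axes: x right, y down, z forward; pixel columns grow to the right and rows downward; lengths in mm; the calibration is good to about 2 mm. A picture is of the moment at which its call begins.
- arm.finish_job(): hands the job in, once; it reports no verdict.
The state is a dict: "clock": time; "joint_positions": joint angles; "joint_velocities": joint speeds; "effort": joint torques, N m; "tcp_pos": TCP position; "tcp_rot": TCP orientation; "contact_force": force on the tool from outside, world axes, zero at the start; "ft_torque": the same for the moment, N m; "grip_width": finger opening in mm.
Only numpy, scipy, OpenCV 4.12 (cv2) and the standard library are available. Lean on these libraries where they do the work, as an engineer would, in place of code of your own. Each camera call takes 0.05 s, during which the arm holds its last target. There are 200 camera calls.

## Task

Someone left the small drill-bit case lying in the sloped lamp cradle: move it into the empty parts tray. Then lay the upright inspection lamp in the cradle with its switch face up and its foot against the stop, let go, and slide its little recessed switch all the way towards the foot to turn it on. Set things down without dropping them, and leave everything else on the bench where it is.

Things in the scene. Friction and masses are not known exactly. Their poses are not given: they have to be found in the camera images.
- bed: Aluminium plate of the fixed lamp cradle, 115 long, 68 wide, sloping 35 degrees, low end nearer the robot. Origin: on its upper surface, mid-width, at the inner face of the stop (low end, 26 above the bench). x up the slope, z normal to the plate, y across. Stop: lip 20 high, 6 thick. Side walls 16 high, 5 thick, inner faces at y = +-25, only from x = 0 to 40; other edges open.
- lamp_center (a point): Centre of the loose lamp: grey bar 170 long (z, foot to head), 44 wide (y), 36 thick (x), 0.2-0.35 kg, upright on its foot. Its -x side is the switch face, at the start turned roughly to the robot; it also has a pale light panel near the head. Lying in the cradle as wanted, this centre is at x 85, y 0, z 18 in the bed's frame, lamp z along bed x, lamp -x along bed z.
- switch_face (a point): Middle of the top of the lamp's black ribbed slide switch, axes as the lamp's: 22 wide, 8 long, flush with the switch face. It runs in a recessed slot 24 wide, 7 deep, mid-width of that face, 45 to 101 from the foot. When off its middle is 63 from the foot, so the slot lies open for 34 on its head side: a fingertip goes in there and pushes it towards the foot.
- lamp_switch (a joint): Travel of the slide switch (m): 0 off (may start up to 0.002), grows towards the lamp's foot, 0.014 end stop = on. About 2 N of friction; stays where it is left.
- case_center (a point): Centre of the loose drill-bit case: plain black plastic block 90 long (x), 30 wide (y), 22 thick (z), 0.08-0.16 kg. At the start it lies lengthwise on the sloping cradle bed by the stop (x up the slope, z normal to the bed).
- empty_tray: The empty one of two like fixed black open trays side by side (the other has drills in it): outside 160 (x) by 110 (y), 28 high, walls and floor 4 thick. Origin: centre of its underside, z up.
Things that resemble listed ones, but are neither listed nor needed, are in the scene too. Leave any turquoise look-alike of the part that bears bed alone. Leave any yellow look-alike of the part that bears case_center alone.

How it is judged:
By the outcome, as a careful person would: the job done as asked, in the order asked, and still so for the second after the job is handed in, with the robot touching nothing.
It also fails if it takes over 67 s, if anything falls off the work surface, if the arm or the gripper's body presses on something with over 40 N, if the wrist force passes 120 N, or if a joint passes its speed limit or range.

## Working session

There is one attempt and no reset: what is moved stays moved. The work goes in short steps, Python scripts to look and compute and a tool call to move; the robot and the scene stay as the last step left them, time stands still between calls to the robot, and variables do not carry over. Pictures are saved under pics/ and viewed, about 8 in all and at most 12, crops included, and the job is handed in when it is done.

Besides the shell and the picture viewer there is one more tool, called after "Request:" as a command line: name --argument value ..., lists and objects as JSON in quotes. send_rows: Moves the arm, as the interface text tells. Shifts and turns lie within -1 to 1; 1 stands for 400 mm of shift or 30 degrees of turn. Its arguments: {"type":"object","properties":{"rotation":{"type":"array"},"translation":{"type":"array"},"grip":{"type":"array"},"newtons":{"type":"number"}},"required":["rotation","translation","grip"]}

```bash
mkdir -p pics; cat > h.py <<'E'
import numpy as np,cv2,json
from station import arm
from scipy.spatial.transform import Rotation as Ro
def get(n):
    d=arm.get_image(n)
    return d
def pts(d):
    K=np.array(d["camera_matrix"]);z=d["z_map"].astype(float)
    v,u=np.mgrid[:z.shape[0],:z.shape[1]]
    c=np.stack([(u-K[0,2])/K[0,0]*z,(v-K[1,2])/K[1,1]*z,z],-1)
    P=(c-np.array(d["t"]))@np.array(d["R"])
    P[z==0]=np.nan
    return P
def save(img,name): cv2.imwrite("pics/"+name,img[...,::-1])
def rot():
    return Ro.from_euler('xyz',arm.state()["tcp_rot"],degrees=True)
def delta(p,R=None):
    """units for shift to world p, rot vector to R"""
    s=arm.state();r=rot()
    d=r.inv().apply(np.array(p)-s["tcp_pos"])/400
    w=(r.inv()*R).as_rotvec(degrees=True)/30 if R is not None else 0
    return d,w
E
python3 - <<'E'
from h import *
s=arm.state();print(s)
for n in("side","top"):
    d=get(n);np.savez(n+"0.npz",**d);print(n,d["camera_matrix"],d["R"],d["t"]);save(cv2.resize(d["frame"],None,fx=1.5,fy=1.5,interpolation=cv2.INTER_CUBIC),n+"0.png")
E
```

```text
{'clock': 0.0, 'joint_positions': array([-80.89076546,  33.03320324,   1.42381891,  82.38588252,
        -0.86015671,  64.6850261 ,  -3.23660529]), 'joint_velocities': array([-0.00243968,  0.0347014 , -0.06872345,  0.02071747,  0.00446383,
       -0.02695478, -0.0833035 ]), 'effort': array([ 7.25621453e-05, -7.65739989e+01,  2.25004189e+00, -2.85966629e+01,
        1.52254023e-02,  1.29312326e-02,  1.59938025e-05]), 'tcp_pos': array([162.16285489, 654.77770994, 230.43980552]), 'tcp_rot': array([-90.00443525,   0.09342806,  76.09132951]), 'contact_force': array([-0.53453921,  0.1242379 , -0.38375988]), 'ft_torque': array([ 0.00290706,  0.03456377, -0.01491339]), 'grip_width': 85.56717375131021}
side [[350.14039786   0.         247.78145509]
 [  0.         350.14039786 190.7024619 ]
 [  0.           0.           1.        ]] [[ 0.92423542 -0.38179235 -0.00484591]
 [-0.27375509 -0.65374688 -0.70545954]
 [ 0.26617106  0.65333729 -0.70873362]] [-427.45183791  187.69800665  755.40475508]
top [[422.91128544   0.         257.72257745]
 [  0.         422.91128544 196.81741651]
 [  0.           0.           1.        ]] [[-0.02299444 -0.99967845  0.01068891]
 [-0.99323912  0.02162682 -0.1140541 ]
 [ 0.11378626 -0.01323925 -0.99341704]] [  -2.4988235   487.64181331 1237.16680361]
```

View pics/side0.png

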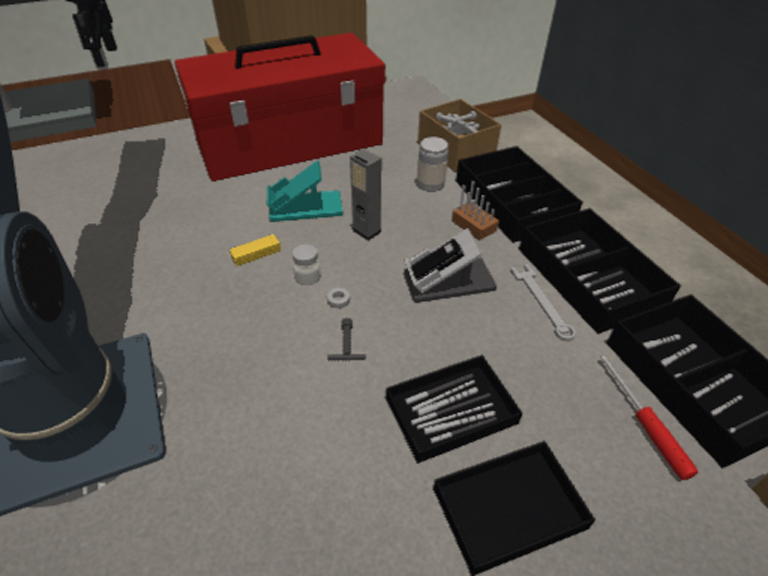

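View pics/top0.png

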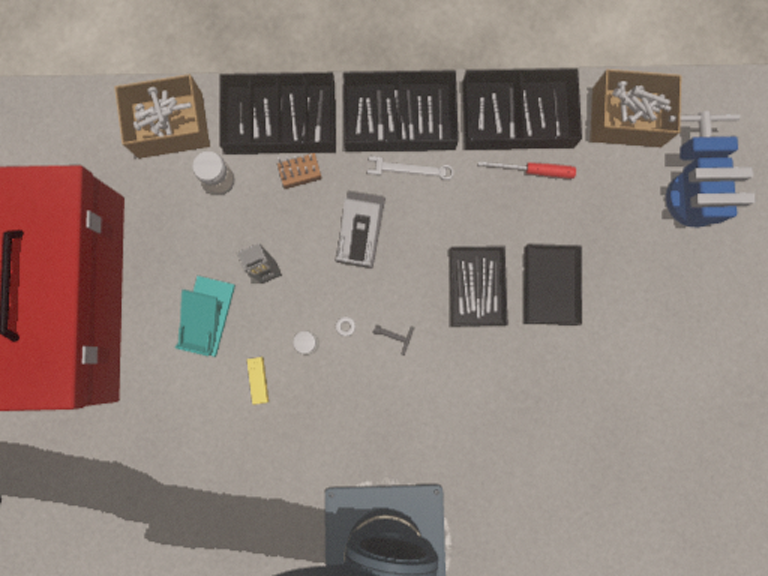

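The case on the cradle is at top (360,235) and side (437,263). The cradle is grey, the turquoise look-alike is at top (205,315), and the yellow block is at top (258,380); I'll leave both. The lamp is at top (258,263) and side (366,195). The empty tray is the right-hand one at top (553,285), side (515,505); the left one holds drills. Next I'll enlarge and measure.

```bash
python3 - <<'E'
from h import *
D={n:dict(np.load(n+"0.npz")) for n in("side","top")}
def crop(n,x0,y0,x1,y1):
    c=D[n]["frame"][y0:y1,x0:x1];return cv2.resize(c,(390,290),interpolation=cv2.INTER_CUBIC)
a=np.hstack([crop("top",210,120,275,185),crop("side",255,145,345,205)])
b=np.hstack([crop("top",150,155,195,195),crop("side",220,95,275,165)])
save(np.vstack([a,b]),"crop1.png")
for n in D:
    P=pts(D[n]);np.save(n+"P.npy",P)
    for (nm,x0,y0,x1,y1) in ([("cradle",222,125,258,180),("lamp",158,160,188,190),("tray",348,160,390,218),("toolbox",0,108,84,275),("drilltray",297,160,340,220)] if n=="top" else [("cradle",268,150,332,202),("lamp",232,98,256,160)]):
        Q=P[y0:y1,x0:x1].reshape(-1,3);Q=Q[np.isfinite(Q[:,0])&(Q[:,2]>8)]
        print(n,nm,len(Q),Q.min(0).round(),Q.max(0).round(),np.percentile(Q[:,2],[5,50,95]).round())
    f=P.reshape(-1,3);f=f[np.isfinite(f[:,0])&(f[:,0]>300)&(f[:,0]<800)&(abs(f[:,1])<250)&(abs(f[:,2])<10)];print("bench z",np.median(f[:,2]),f.shape)
E
```

```text
side cradle 1907 [547. -17.   8.] [784. 160.  97.] [10. 42. 89.]
side lamp 1072 [518. 198.   8.] [635. 525. 172.] [ 18. 105. 170.]
bench z 0.24930516747582857 (25434, 3)
top cradle 1232 [549. -13.   8.] [708.  94. 100.] [11. 58. 92.]
top lamp 472 [520. 201.   8.] [591. 288. 177.] [ 23. 163. 174.]
top tray 635 [ 422. -407.    8.] [ 588. -289.   36.] [ 8. 22. 31.]
top toolbox 12792 [274. 512.   8.] [767. 661. 249.] [ 42. 200. 206.]
top drilltray 926 [ 417. -253.    8.] [ 585. -141.   36.] [ 8. 13. 31.]
bench z 1.4317659303555288 (22919, 3)
```

View pics/crop1.png

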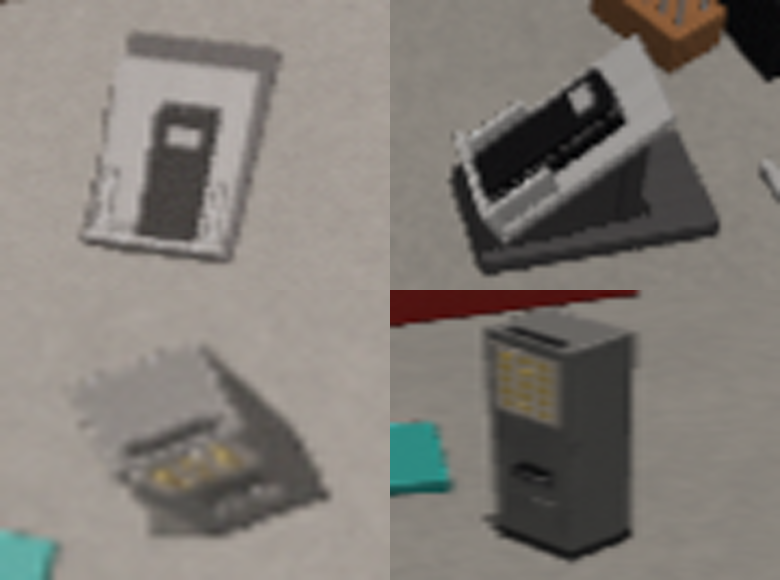

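The crop shows the grey cradle holding a plain black case with a white label near its upper end. The lamp stands upright, its light panel and switch facing the robot. Next come the frames for each.

```bash
python3 - <<'E'
from h import *
boxes={"top":dict(cr=(222,125,258,180),lp=(158,160,188,192)),"side":dict(cr=(268,150,332,202),lp=(232,98,256,160))}
D={n:dict(np.load(n+"0.npz")) for n in boxes}
L=[];C=[];LP=[]
for n in boxes:
    P=np.load(n+"P.npy");g=D[n]["frame"].mean(-1)
    x0,y0,x1,y1=boxes[n]["cr"];Q=P[y0:y1,x0:x1].reshape(-1,3);gg=g[y0:y1,x0:x1].ravel()
    ok=np.isfinite(Q[:,0])&(Q[:,2]>20)&(Q[:,0]<715)&(Q[:,1]<100)&(Q[:,1]>-20)
    L.append(Q[ok&(gg>105)]);C.append(Q[ok&(gg<50)])
    x0,y0,x1,y1=boxes[n]["lp"];q=P[y0:y1,x0:x1].reshape(-1,3);q=q[np.isfinite(q[:,0])&(q[:,0]<615)&(q[:,1]>190)&(q[:,1]<300)];LP.append(q)
    print(n,np.percentile(gg,[5,25,50,75,95]))
def plane(Q,tol=2.5,it=400,filt=None):
    rng=np.random.default_rng(0);best=None
    for _ in range(it):
        s=Q[rng.choice(len(Q),3,False)];m=np.cross(s[1]-s[0],s[2]-s[0])
        if np.linalg.norm(m)<1:continue
        m/=np.linalg.norm(m);m*=np.sign(m[2]) or 1
        if filt and not filt(m):continue
        k=abs((Q-s[0])@m)<tol
        if best is None or k.sum()>best.sum():best=k
    c=Q[best].mean(0);m=np.linalg.svd(Q[best]-c,full_matrices=False)[2][2];m*=np.sign(m[2]) or 1
    return c,m,best
for i,n in enumerate(boxes):
    for nm,Q in(("bed",L[i]),("case",C[i])):
        c,m,b=plane(Q);print(n,nm,len(Q),b.sum(),c.round(1),m.round(3),"slope",np.degrees(np.arccos(m[2])).round(1),"uphill yaw",np.degrees(np.arctan2(-m[1],-m[0])).round(1))
        np.savez(f"{n}_{nm}.npz",c=c,m=m,Q=Q[b])
    q=LP[i];up=q[(q[:,2]>158)];print("lamp top z",np.median(up[:,2]),up.min(0),up.max(0))
    v=q[(q[:,2]>20)&(q[:,2]<155)]
    for k in range(2):
        c,m,b=plane(v,filt=lambda m:abs(m[2])<.15);m=m*(-np.sign(m[0]));print(" lamp face",b.sum(),c.round(1),m.round(3),"yaw",np.degrees(np.arctan2(m[1],m[0])).round(1));v=v[~b]
    r=cv2.minAreaRect(up[up[:,2]>165][:,:2].astype(np.float32));print(" top rect",r)
E
```

```text
top [ 67.         113.58333333 153.5        159.33333333 173.        ]
side [ 18.33333333  47.66666667 111.5        130.         150.66666667]
top bed 681 366 [628.6  39.8  68.2] [-0.569  0.104  0.816] slope 35.4 uphill yaw -10.4Traceback (most recent call last):
  File "<stdin>", line 25, in <module>
  File "<stdin>", line 15, in plane
  File "numpy/random/_generator.pyx", line 864, in numpy.random._generator.Generator.choice
ValueError: a must be a positive integer unless no samples are taken
```

```bash
cat > fit.py <<'E'
from h import *
def plane(Q,tol=2.5,it=400,filt=None):
    rng=np.random.default_rng(0);best=None
    for _ in range(it):
        s=Q[rng.choice(len(Q),3,False)];m=np.cross(s[1]-s[0],s[2]-s[0])
        if np.linalg.norm(m)<1:continue
        m/=np.linalg.norm(m);m*=np.sign(m[2]) or 1
        if filt and not filt(m):continue
        k=abs((Q-s[0])@m)<tol
        if best is None or k.sum()>best.sum():best=k
    c=Q[best].mean(0);m=np.linalg.svd(Q[best]-c,full_matrices=False)[2][2];m*=np.sign(m[2]) or 1
    return c,m,best
def onplane(d,uv,c,m):
    K=np.array(d["camera_matrix"]);R=np.array(d["R"]);o=-R.T@np.array(d["t"])
    uv=np.atleast_2d(uv);r=np.c_[uv,np.ones(len(uv))]@np.linalg.inv(K).T@R
    return o+r*(((c-o)@m)/(r@m))[:,None]
E
python3 - <<'E'
from fit import *
boxes={"top":dict(cr=(222,125,258,180),lp=(158,160,188,192)),"side":dict(cr=(268,150,332,202),lp=(232,98,256,160))}
for n in boxes:
    d=dict(np.load(n+"0.npz"));P=np.load(n+"P.npy");g=d["frame"].mean(-1)
    x0,y0,x1,y1=boxes[n]["cr"];Q=P[y0:y1,x0:x1].reshape(-1,3);gg=g[y0:y1,x0:x1].ravel()
    v,u=np.mgrid[y0:y1,x0:x1];uv=np.c_[u.ravel(),v.ravel()]
    ok=np.isfinite(Q[:,0])&(Q[:,2]>20)&(Q[:,0]<715)&(Q[:,1]<100)&(Q[:,1]>-20)
    for nm,k in(("bed",ok&(gg>105)),("case",ok&(gg<(85 if n=="top" else 30)))):
        c,m,b=plane(Q[k],filt=lambda m:.7<m[2]<.9)
        print(n,nm,k.sum(),b.sum(),c.round(1),m.round(3),"slope",np.degrees(np.arccos(m[2])).round(1),"uphill yaw",np.degrees(np.arctan2(-m[1],-m[0])).round(1))
        W=onplane(d,uv[k][b],c,m).astype(np.float32)
        ex=np.array([-m[0],-m[1],0]);ex-=ex@m*m;ex/=np.linalg.norm(ex);ey=np.cross(m,ex)
        r=cv2.minAreaRect(np.c_[(W-c)@ex,(W-c)@ey].astype(np.float32));
        bp=cv2.boxPoints(r);print("   rect",np.round(r[1],1),round(r[2],1),"corners",(c+bp[:,:1]*ex+bp[:,1:]*ey).round(1).tolist(),"ctr",(c+r[0][0]*ex+r[0][1]*ey).round(1))
    x0,y0,x1,y1=boxes[n]["lp"];q=P[y0:y1,x0:x1].reshape(-1,3);q=q[np.isfinite(q[:,0])&(q[:,0]<615)&(q[:,1]>190)&(q[:,1]<300)]
    up=q[q[:,2]>164];print("lamp top z",np.median(up[:,2]).round(1),"rect",cv2.minAreaRect(up[:,:2].astype(np.float32)))
    w=q[(q[:,2]>20)&(q[:,2]<155)]
    for k in range(2):
        c,m,b=plane(w,filt=lambda m:abs(m[2])<.2);m=m*(-np.sign(m[0]));print(" lamp face",b.sum(),c.round(1),m.round(3),"yaw",np.degrees(np.arctan2(m[1],m[0])).round(1));w=w[~b]
E
```

```text
top bed 681 366 [628.6  39.8  68.2] [-0.569  0.104  0.816] slope 35.4 uphill yaw -10.4
   rect [ 68.  118.1] 89.2 corners [[563.4, 17.0, 25.6], [657.8, -2.1, 93.9], [670.9, 64.7, 94.5], [576.4, 83.7, 26.2]] ctr [617.1  40.8  60. ]
top case 245 179 [590.8  39.5  69.9] [-0.564  0.097  0.82 ] slope 34.9 uphill yaw -9.7
   rect [27.4 88.1] 89.2 corners [[556.1, 32.1, 46.9], [627.0, 18.7, 97.3], [632.0, 45.7, 97.5], [561.0, 59.1, 47.1]] ctr [594.   38.9  72.2]
lamp top z 170.9 rect ((545.9984741210938, 227.43975830078125), (36.78562545776367, 44.55818557739258), 22.982370376586914)
 lamp face 148 [530.2 220.3  91.2] [-0.921 -0.389 -0.009] yaw -157.1
 lamp face 43 [555.5 207.8  93.5] [-0.387  0.922  0.002] yaw 112.7
side bed 505 338 [633.4  26.3  73.5] [-0.557  0.109  0.823] slope 34.6 uphill yaw -11.0
   rect [ 71.1 116.4] 90.0 corners [[560.6, 13.4, 25.9], [654.6, -5.0, 92.0], [668.3, 64.8, 92.0], [574.2, 83.2, 25.9]] ctr [614.4  39.1  58.9]
side case 316 223 [588.8  35.6  68.3] [-0.569  0.069  0.82 ] slope 35.0 uphill yaw -6.9
   rect [28.3 86.7] 86.4 corners [[555.0, 28.0, 45.5], [624.8, 14.1, 95.1], [629.6, 41.9, 96.1], [559.8, 55.9, 46.5]] ctr [592.3  35.   70.8]
lamp top z 169.6 rect ((543.5181884765625, 226.63201904296875), (37.03231430053711, 47.819740295410156), 23.112119674682617)
 lamp face 388 [528.3 219.   92.2] [-0.92  -0.391 -0.004] yaw -157.0
 lamp face 324 [553.5 207.8  89.5] [-0.393  0.92  -0.001] yaw 113.1
```

```bash
cat > plan.py <<'E'
from h import *
sl,yw=np.radians(35),np.radians(-11)
O=np.array([569.5,49,26.])
bx=np.array([np.cos(sl)*np.cos(yw),np.cos(sl)*np.sin(yw),np.sin(sl)]);by=np.array([-np.sin(yw),np.cos(yw),0]);bz=np.cross(bx,by)
def bed(x,y,z): return O+x*bx+y*by+z*bz
def tool(y,x): # tool y dir, approx x dir
    y=np.array(y,float);y/=np.linalg.norm(y);x=np.array(x,float);x-=x@y*y;x/=np.linalg.norm(x)
    return Ro.from_matrix(np.c_[x,y,np.cross(x,y)])
def plan(*wps):
    """wps: (pos,Rot or None,nrows); prints rows, rounded"""
    s=arm.state();p=np.array(s["tcp_pos"]);R=rot();T=[];W=[]
    for q,Rt,n in wps:
        q=np.array(q,float);Rt=R if Rt is None else Rt;w=(R.inv()*Rt).as_rotvec()/n;st=(q-p)/n
        for i in range(n):
            T.append((R.inv().apply(st)/400).round(4).tolist());W.append((np.degrees(w)/30).round(3).tolist())
            R=R*Ro.from_rotvec(w);p=p+st
    print("rows",len(T));
    for i in range(0,len(T),8): print("rot",json.dumps(W[i:i+8]).replace(" ",""),"\ntr",json.dumps(T[i:i+8]).replace(" ",""))
def show():
    s=arm.state();print(s["clock"],"j",s["joint_positions"].round(1),"p",s["tcp_pos"].round(1),"r",s["tcp_rot"].round(1),"F",s["contact_force"].round(1),"w",round(s["grip_width"],1))
E
python3 - <<'E'
from plan import *
Rc=tool(-bz,by)
plan(([162,655,345],None,3),([480,180,330],None,11),(bed(62,-7,110),Rc,6))
E
```

```text
rows 20
rot [[0.0,0.0,0.0],[0.0,0.0,0.0],[0.0,0.0,0.0],[0.0,0.0,0.0],[0.0,0.0,0.0],[0.0,0.0,0.0],[0.0,0.0,0.0],[0.0,0.0,0.0]] 
tr [[-0.0,-0.0954,0.0002],[-0.0,-0.0954,0.0002],[-0.0,-0.0954,0.0002],[-0.0874,0.0036,-0.0961],[-0.0874,0.0036,-0.0961],[-0.0874,0.0036,-0.0961],[-0.0874,0.0036,-0.0961],[-0.0874,0.0036,-0.0961]]
rot [[0.0,0.0,0.0],[0.0,0.0,0.0],[0.0,0.0,0.0],[0.0,0.0,0.0],[0.0,0.0,0.0],[0.0,0.0,0.0],[-0.194,-0.015,-0.005],[-0.194,-0.015,-0.005]] 
tr [[-0.0874,0.0036,-0.0961],[-0.0874,0.0036,-0.0961],[-0.0874,0.0036,-0.0961],[-0.0874,0.0036,-0.0961],[-0.0874,0.0036,-0.0961],[-0.0874,0.0036,-0.0961],[-0.0471,0.0744,-0.0443],[-0.0476,0.0783,-0.0362]]
rot [[-0.194,-0.015,-0.005],[-0.194,-0.015,-0.005],[-0.194,-0.015,-0.005],[-0.194,-0.015,-0.005]] 
tr [[-0.0481,0.0815,-0.0276],[-0.0485,0.0837,-0.0188],[-0.0489,0.085,-0.0099],[-0.0492,0.0854,-0.0008]]
```

Request:
send_rows --rotation '[[0, 0, 0], [0, 0, 0], [0, 0, 0], [0, 0, 0], [0, 0, 0], [0, 0, 0], [0, 0, 0], [0, 0, 0]]' --translation '[[0, -0.1, 0], [0, -0.1, 0], [0, -0.09, 0], [-0.087, 0, -0.096], [-0.087, 0, -0.096], [-0.087, 0, -0.096], [-0.087, 0, -0.096], [-0.087, 0, -0.096]]' --grip '[1, 1, 1, 1, 1, 1, 1, 1]' --newtons 60

```text
clock: 1.1
tcp_pos: [307.3, 435.9, 346.3]
tcp_rot: [-89.9, 0.5, 76.5]
contact_force: [0.4, -0.3, -0.1]
grip_width: 85.2
```

Request:
send_rows --rotation '[[0, 0, 0], [0, 0, 0], [0, 0, 0], [0, 0, 0], [0, 0, 0], [0, 0, 0]]' --translation '[[-0.087, 0, -0.096], [-0.087, 0, -0.096], [-0.087, 0, -0.096], [-0.087, 0, -0.096], [-0.087, 0, -0.096], [-0.087, 0, -0.096]]' --grip '[1, 1, 1, 1, 1, 1]'

```text
clock: 1.85
tcp_pos: [486.4, 169.2, 347.2]
tcp_rot: [-89.9, 0.6, 76.6]
contact_force: [1.2, 0.9, 0.1]
grip_width: 85.1
```

```bash
python3 - <<'E'
from plan import *
show();plan((bed(62,-7,100),tool(-bz,by),6))
E
```

```text
1.85 j [-35.2  14.6  14.1  95.   -3.3  71.2  56. ] p [486.4 169.2 347.2] r [-89.9   0.6  76.6] F [1.2 0.9 0.1] w 85.1
rows 6
rot [[-0.195,-0.012,-0.007],[-0.195,-0.012,-0.007],[-0.195,-0.012,-0.007],[-0.195,-0.012,-0.007],[-0.195,-0.012,-0.007],[-0.195,-0.012,-0.007]] 
tr [[-0.0429,0.0852,-0.0429],[-0.0434,0.089,-0.0337],[-0.044,0.0918,-0.0242],[-0.0444,0.0936,-0.0144],[-0.0448,0.0944,-0.0045],[-0.0452,0.0942,0.0054]]
```

Accurate tracking. Approach.

Request:
send_rows --rotation '[[-0.195, -0.012, -0.007], [-0.195, -0.012, -0.007], [-0.195, -0.012, -0.007], [-0.195, -0.012, -0.007], [-0.195, -0.012, -0.007], [-0.195, -0.012, -0.007]]' --translation '[[-0.043, 0.085, -0.043], [-0.043, 0.089, -0.034], [-0.044, 0.092, -0.024], [-0.044, 0.094, -0.014], [-0.045, 0.094, -0.0045], [-0.045, 0.094, 0.005]]' --grip '[1, 1, 1, 1, 1, 1]'

```text
clock: 2.6
tcp_pos: [557.7, 40.7, 195.7]
tcp_rot: [-119.9, 3.0, 75.7]
contact_force: [0.3, -1.4, 0.5]
grip_width: 85.4
```

```bash
python3 - <<'E'
from plan import *
show();plan((bed(62,-7,25),tool(-bz,by),3),(bed(62,-7,-1),tool(-bz,by),3))
d=get("side");save(cv2.resize(d["frame"][110:250,220:390],None,fx=4,fy=4,interpolation=cv2.INTER_CUBIC),"pre1.png")
E
```

```text
2.6 j [-36.5  18.1  19.9 128.3  49.2  16.   12.2] p [557.7  40.7 195.7] r [-119.9    3.    75.7] F [ 0.3 -1.4  0.5] w 85.4
rows 6
rot [[-0.058,-0.013,-0.048],[-0.058,-0.013,-0.048],[-0.058,-0.013,-0.048],[-0.0,-0.0,0.0],[-0.0,-0.0,0.0],[-0.0,-0.0,0.0]] 
tr [[0.01,0.101,0.0135],[0.0076,0.1007,0.0166],[0.0052,0.1003,0.0196],[-0.0,0.0217,0.0],[-0.0,0.0217,0.0],[-0.0,0.0217,0.0]]
```

View pics/pre1.png

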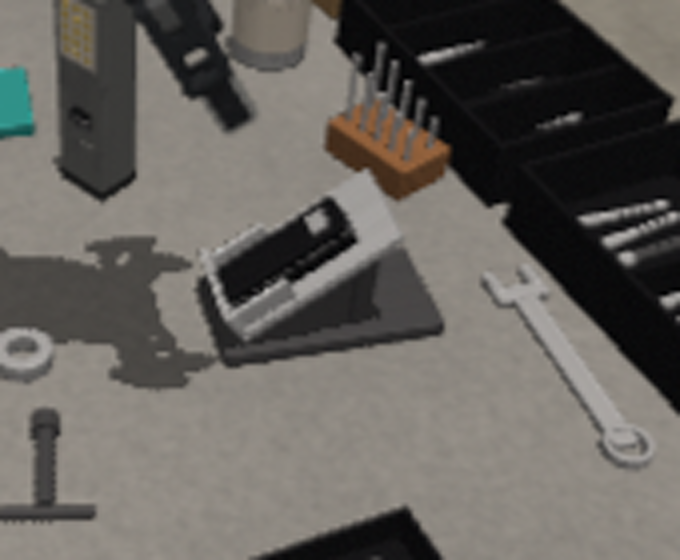

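The case is untouched and the gripper stands above and behind the cradle. The wrist is working around the low j6 limit, so I'll keep going a little slower.

Request:
send_rows --rotation '[[-0.058, -0.013, -0.048], [-0.058, -0.013, -0.048], [-0.058, -0.013, -0.048], [0, 0, 0]]' --translation '[[0.01, 0.07, 0.013], [0.008, 0.07, 0.017], [0.005, 0.07, 0.019], [0, 0, 0]]' --grip '[1, 1, 1, 1]'

```text
clock: 3.15
tcp_pos: [576.3, 27.0, 162.6]
tcp_rot: [-123.6, 3.3, 76.2]
contact_force: [-0.1, 0.0, -0.4]
grip_width: 85.3
```

```bash
python3 - <<'E'
from plan import *
show();plan((bed(62,-7,25),tool(-bz,by),3),(bed(62,-7,-1),tool(-bz,by),3))
E
```

```text
3.15 j [-31.9  22.7  16.1 131.9  95.8  13.6 -33.9] p [576.3  27.  162.6] r [-123.6    3.3   76.2] F [-0.1  0.  -0.4] w 85.3
rows 6
rot [[-0.016,-0.005,-0.048],[-0.016,-0.005,-0.048],[-0.016,-0.005,-0.048],[-0.0,0.0,0.0],[-0.0,0.0,0.0],[-0.0,0.0,0.0]] 
tr [[0.016,0.0667,0.0195],[0.0144,0.0669,0.02],[0.0127,0.0671,0.0205],[0.0,0.0217,-0.0],[0.0,0.0217,-0.0],[0.0,0.0217,-0.0]]
```

Request:
send_rows --rotation '[[-0.016, -0.005, -0.05], [-0.016, -0.005, -0.05], [-0.016, -0.005, -0.05], [0, 0, 0]]' --translation '[[0.018, 0.05, 0.019], [0.016, 0.05, 0.02], [0.015, 0.05, 0.02], [0, 0, 0]]' --grip '[1, 1, 1, 1]'

```text
clock: 3.65
tcp_pos: [594.1, 37.6, 101.5]
tcp_rot: [-125.0, 0.4, 78.7]
contact_force: [-0.6, -0.4, 0.3]
grip_width: 85.2
```

```bash
python3 - <<'E'
from plan import *
show();plan((bed(62,-7,25),tool(-bz,by),3),(bed(62,-7,-1),tool(-bz,by),3))
E
```

```text
3.65 j [-14.7  30.   -5.  134.6 128.2  24.8 -65. ] p [594.1  37.6 101.5] r [-125.     0.4   78.7] F [-0.6 -0.4  0.3] w 85.2
rows 6
rot [[-0.0,-0.0,-0.005],[-0.0,-0.0,-0.005],[-0.0,-0.0,-0.005],[-0.0,0.0,0.0],[-0.0,0.0,0.0],[-0.0,0.0,0.0]] 
tr [[-0.0003,0.0181,0.0024],[-0.0003,0.0181,0.0024],[-0.0004,0.0181,0.0024],[0.0,0.0217,-0.0],[0.0,0.0217,-0.0],[0.0,0.0217,-0.0]]
```

Request:
send_rows --rotation '[[0, 0, -0.005], [0, 0, -0.005], [0, 0, -0.005], [0, 0, 0], [0, 0, 0], [0, 0, 0]]' --translation '[[0, 0.02, 0.0024], [0, 0.02, 0.0024], [0, 0.02, 0.0024], [0, 0.02, 0], [0, 0.02, 0], [0, 0.018, 0]]' --grip '[1, 1, 1, 1, 1, 1]'

```text
clock: 4.4
tcp_pos: [620.8, 31.6, 61.7]
tcp_rot: [-125.1, 0.3, 78.9]
contact_force: [-0.5, 0.4, 0.4]
grip_width: 85.4
```

Request:
send_rows --rotation '[[0, 0, 0], [0, 0, 0], [0, 0, 0], [0, 0, 0], [0, 0, 0], [0, 0, 0]]' --translation '[[0, 0, 0], [0, 0, 0], [0, 0, 0], [0, 0, 0], [0, 0, 0], [0, 0, 0]]' --grip '[-0.2, -0.5, -1, -1, -1, -1]' --newtons 40

```text
clock: 5.15
tcp_pos: [620.0, 33.0, 62.3]
tcp_rot: [-125.1, 0.2, 79.0]
contact_force: [-0.5, -0.5, -0.4]
grip_width: 29.3
```

```bash
python3 - <<'E'
from plan import *
show();r=arm.state()["tcp_pos"]-O;print("bed coords",(r@bx).round(1),(r@by).round(1),(r@bz).round(1))
d=get("side");save(cv2.resize(d["frame"][110:250,220:390],None,fx=4,fy=4,interpolation=cv2.INTER_CUBIC),"g1.png")
E
```

```text
5.15 j [-10.6  35.9  -8.4 132.8 134.3  28.8 -69. ] p [620.   33.   62.3] r [-125.1    0.2   79. ] F [-0.5 -0.5 -0.4] w 29.3
bed coords 63.9 -6.1 -0.5
```

View pics/g1.png

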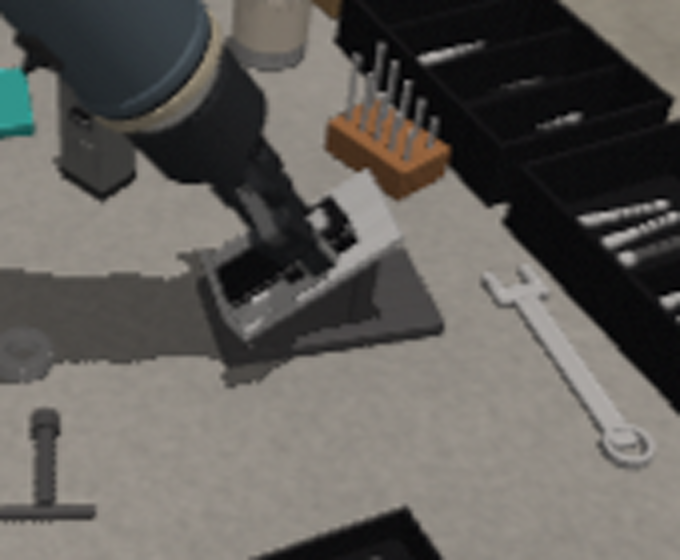

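Case gripped (29.3 mm wide), fingers clear of the walls. Lift and measure the tray.

```bash
python3 - <<'E'
from plan import *
from fit import onplane
for n,b in(("top",(344,155,395,222)),("side",(285,290,400,384))):
    P=np.load(n+"P.npy");x0,y0,x1,y1=b;Q=P[y0:y1,x0:x1].reshape(-1,3);Q=Q[np.isfinite(Q[:,0])&(Q[:,1]<-270)]
    rim=Q[(Q[:,2]>22)&(Q[:,2]<34)];r=cv2.minAreaRect(rim[:,:2].astype(np.float32));print(n,len(rim),r,"rim z",np.percentile(rim[:,2],80).round(1))
    fl=Q[(abs(Q[:,0]-505)<50)&(abs(Q[:,1]+348)<30)];print(" floor z",np.median(fl[:,2]).round(1))
    d=dict(np.load(n+"0.npz"));m=((d["frame"].mean(-1)<(75 if n=="top" else 35)).astype(np.uint8));mm=np.zeros_like(m);mm[y0:y1,x0:x1]=m[y0:y1,x0:x1]
    c=max(cv2.findContours(mm,0,1)[0],key=cv2.contourArea).reshape(-1,2)
    W=onplane(d,c,np.array([0,0,28.]),np.array([0,0,1.]));print(" contour@28",cv2.minAreaRect(W[:,:2].astype(np.float32)))
plan((bed(64,-6,110),None,4))
E
```

```text
top 309 ((505.3023681640625, -348.6263732910156), (111.04747009277344, 161.11279296875), 86.46888732910156) rim z 30.1
 floor z 4.6
 contour@28 ((502.57763671875, -345.197265625), (114.20492553710938, 159.22714233398438), 87.26879119873047)
side 873 ((503.3673095703125, -349.90948486328125), (110.72984313964844, 160.8470001220703), 86.79656982421875) rim z 28.5
 floor z 4.0
 contour@28 ((499.7963562011719, -353.7493896484375), (113.11129760742188, 164.74720764160156), 86.83353424072266)
rows 4
rot [[0.0,0.0,0.0],[0.0,0.0,0.0],[0.0,0.0,0.0],[0.0,0.0,0.0]] 
tr [[-0.0001,-0.0691,-0.0002],[-0.0001,-0.0691,-0.0002],[-0.0001,-0.0691,-0.0002],[-0.0001,-0.0691,-0.0002]]
```

Request:
send_rows --rotation '[[0, 0, 0], [0, 0, 0], [0, 0, 0], [0, 0, 0]]' --translation '[[0, -0.04, 0], [0, -0.07, 0], [0, -0.09, 0], [0, -0.07, 0]]' --grip '[-1, -1, -1, -1]'

```text
clock: 5.7
tcp_pos: [555.8, 44.8, 152.6]
tcp_rot: [-124.9, 0.1, 78.9]
contact_force: [0.8, 0.4, -1.1]
grip_width: 29.4
```

```bash
python3 - <<'E'
from plan import *
show();Rt=tool([0,0,-1],[0,1,0])
plan(([560,-60,230],None,4),([523,-348,160],Rt,12))
E
```

```text
5.7 j [-22.9  21.7   2.7 137.  118.3  18.9 -56.7] p [555.8  44.8 152.6] r [-1.249e+02  1.000e-01  7.890e+01] F [ 0.8  0.4 -1.1] w 29.4
rows 16
rot [[0.0,0.0,0.0],[0.0,0.0,0.0],[0.0,0.0,0.0],[0.0,0.0,0.0],[0.097,-0.03,-0.01],[0.097,-0.03,-0.01],[0.097,-0.03,-0.01],[0.097,-0.03,-0.01]] 
tr [[-0.0639,-0.0308,-0.0401],[-0.0639,-0.0308,-0.0401],[-0.0639,-0.0308,-0.0401],[-0.0639,-0.0308,-0.0401],[-0.0603,0.0143,0.0052],[-0.0603,0.0143,0.0054],[-0.0603,0.0143,0.0056],[-0.0603,0.0142,0.0058]]
rot [[0.097,-0.03,-0.01],[0.097,-0.03,-0.01],[0.097,-0.03,-0.01],[0.097,-0.03,-0.01],[0.097,-0.03,-0.01],[0.097,-0.03,-0.01],[0.097,-0.03,-0.01],[0.097,-0.03,-0.01]] 
tr [[-0.0603,0.0142,0.006],[-0.0603,0.0142,0.0063],[-0.0602,0.0143,0.0065],[-0.0602,0.0143,0.0067],[-0.0602,0.0143,0.0069],[-0.0601,0.0144,0.0071],[-0.0601,0.0144,0.0073],[-0.06,0.0145,0.0075]]
```

Request:
send_rows --rotation '[[0.12, 0, 0], [0.12, -0.02, 0], [0.12, -0.02, 0], [0.12, -0.02, 0], [0.12, -0.02, 0], [0.12, -0.02, 0], [0.12, -0.02, 0], [0.12, -0.02, 0]]' --translation '[[-0.05, -0.04, -0.04], [-0.05, -0.04, -0.03], [-0.06, -0.03, -0.02], [-0.06, -0.02, -0.01], [-0.06, 0, 0], [-0.06, 0, 0], [-0.06, 0, 0], [-0.06, 0, 0]]' --grip '[-1, -1, -1, -1, -1, -1, -1, -1]'

```text
clock: 6.7
tcp_pos: [524.8, -97.3, 187.9]
tcp_rot: [-104.6, 4.2, 80.4]
contact_force: [0.5, -0.3, -0.9]
grip_width: 29.1
```

```bash
cat >> plan.py <<'E'
a=np.radians(86.8);Rt=tool([0,0,-1],[np.cos(a),np.sin(a),0])
E
python3 - <<'E'
from plan import *
show()
plan(([522.5,-350,130],Rt,8))
E
```

```text
6.7 j [ 16.2  18.3 -19.4 119.7  24.9  31.7  59.3] p [524.8 -97.3 187.9] r [-104.6    4.2   80.4] F [ 0.5 -0.3 -0.9] w 29.1
rows 8
rot [[0.06,-0.024,-0.021],[0.06,-0.024,-0.021],[0.06,-0.024,-0.021],[0.06,-0.024,-0.021],[0.06,-0.024,-0.021],[0.06,-0.024,-0.021],[0.06,-0.024,-0.021],[0.06,-0.024,-0.021]] 
tr [[-0.0764,0.0261,-0.0061],[-0.0768,0.0251,-0.0059],[-0.0771,0.0241,-0.0057],[-0.0775,0.0231,-0.0055],[-0.0778,0.0221,-0.0052],[-0.0781,0.0211,-0.0049],[-0.0784,0.0201,-0.0045],[-0.0786,0.0191,-0.0041]]
```

Request:
send_rows --rotation '[[0.06, -0.024, -0.021], [0.06, -0.024, -0.021], [0.06, -0.024, -0.021], [0.06, -0.024, -0.021], [0.06, -0.024, -0.021], [0.06, -0.024, -0.021], [0.06, -0.024, -0.021], [0.06, -0.024, -0.021]]' --translation '[[-0.076, 0.025, -0.006], [-0.077, 0.025, -0.006], [-0.077, 0.024, -0.006], [-0.077, 0.023, -0.0055], [-0.078, 0.022, -0.005], [-0.078, 0.021, -0.005], [-0.078, 0.02, -0.0045], [-0.078, 0.019, -0.004]]' --grip '[-1, -1, -1, -1, -1, -1, -1, -1]'

```text
clock: 7.7
tcp_pos: [520.7, -353.0, 135.2]
tcp_rot: [-90.0, -0.2, 87.1]
contact_force: [0.2, 0.1, -1.3]
grip_width: 29.4
```

```bash
python3 - <<'E'
from plan import *
show()
plan(([522.5,-350,40],Rt,4),([522.5,-350,8],Rt,3))
E
```

```text
7.7 j [ 45.   35.8 -24.5  95.8  17.6  52.4 100.9] p [ 520.7 -353.   135.2] r [-90.   -0.2  87.1] F [ 0.2  0.1 -1.3] w 29.4
rows 7
rot [[0.0,0.003,0.002],[0.0,0.003,0.002],[0.0,0.003,0.002],[0.0,0.003,0.002],[-0.0,-0.0,-0.0],[-0.0,-0.0,-0.0],[-0.0,-0.0,-0.0]] 
tr [[0.0017,0.0595,-0.001],[0.0018,0.0595,-0.001],[0.0018,0.0595,-0.001],[0.0019,0.0595,-0.001],[-0.0,0.0267,-0.0],[-0.0,0.0267,-0.0],[-0.0,0.0267,-0.0]]
```

Request:
send_rows --rotation '[[0, 0.003, 0.002], [0, 0.003, 0.002], [0, 0.003, 0.002], [0, 0.003, 0.002], [0, 0, 0], [0, 0, 0], [0, 0, 0]]' --translation '[[0.0017, 0.06, -0.001], [0.0017, 0.06, -0.001], [0.0017, 0.06, -0.001], [0.0017, 0.06, -0.001], [0, 0.03, 0], [0, 0.025, 0], [0, 0.018, 0]]' --grip '[-1, -1, -1, -1, -1, -1, -1]'

```text
clock: 8.57
tcp_pos: [522.0, -352.6, 10.3]
tcp_rot: [-90.3, 0.3, 86.6]
contact_force: [-0.2, 0.2, -0.7]
grip_width: 29.8
```

```bash
python3 - <<'E'
from plan import *
show()
d=get("side");save(cv2.resize(d["frame"][244:384,230:430],None,fx=4,fy=4,interpolation=cv2.INTER_CUBIC),"t1.png")
E
```

```text
8.575 j [ 41.9  44.4 -20.1 101.5  23.2  37.9  95.3] p [ 522.  -352.6   10.3] r [-90.3   0.3  86.6] F [-0.2  0.2 -0.7] w 29.8
```

View pics/t1.png

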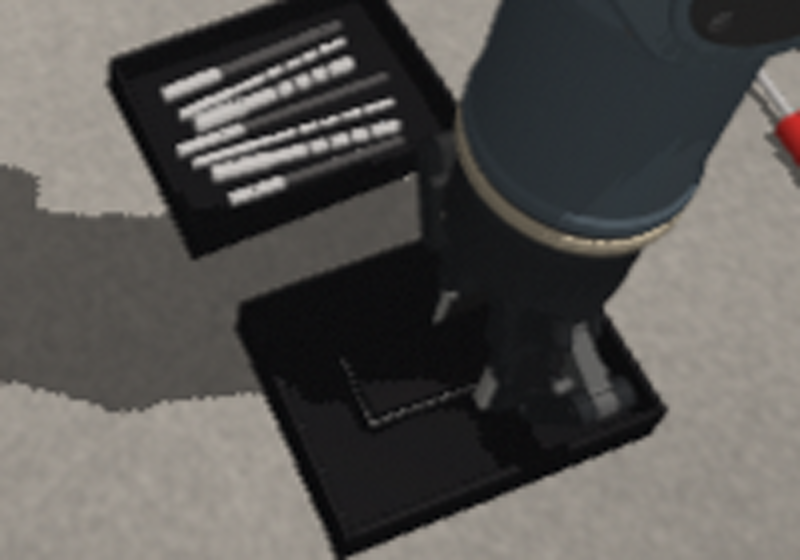

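The case is level inside the tray, with its edge at crop (370,420). Lower the last millimetres until I feel contact.

Request:
send_rows --rotation '[[0, 0, 0], [0, 0, 0], [0, 0, 0], [0, 0, 0]]' --translation '[[0, 0.006, 0], [0, 0.005, 0], [0, 0.003, 0], [0, 0, 0]]' --grip '[-1, -1, -1, -1]'

```text
clock: 9.12
tcp_pos: [522.4, -353.0, 4.8]
tcp_rot: [-90.3, 0.3, 86.6]
contact_force: [1.4, 0.2, -1.5]
grip_width: 29.7
```

Request:
send_rows --rotation '[[0, 0, 0], [0, 0, 0], [0, 0, 0]]' --translation '[[0, 0.003, 0], [0, 0.002, 0], [0, 0, 0]]' --grip '[-1, -1, -1]'

```text
clock: 9.5
tcp_pos: [522.7, -353.1, 4.2]
tcp_rot: [-90.4, 0.3, 86.6]
contact_force: [-0.1, 0.7, -1.4]
grip_width: 28.9
```

Request:
send_rows --rotation '[[0, 0, 0], [0, 0, 0], [0, 0, 0]]' --translation '[[0, 0.004, 0], [0, 0.003, 0], [0, 0.002, 0]]' --grip '[-1, -1, -1]'

```text
clock: 9.88
tcp_pos: [522.8, -353.2, 4.0]
tcp_rot: [-90.4, 0.4, 86.6]
contact_force: [-2.4, 1.6, 7.9]
grip_width: 29.2
```

Request:
send_rows --rotation '[[0, 0, 0], [0, 0, 0], [0, 0, 0], [0, 0, 0], [0, 0, 0], [0, 0, 0], [0, 0, 0]]' --translation '[[0, 0, 0], [0, 0, 0], [0, -0.02, 0], [0, -0.04, 0], [0, -0.08, 0], [0, -0.12, 0], [0, -0.12, 0]]' --grip '[0, 0.1, 0.1, 0.1, 0.1, 0.5, 1]'

```text
clock: 10.75
tcp_pos: [520.4, -351.0, 160.0]
tcp_rot: [-90.2, 0.3, 86.6]
contact_force: [-0.8, 0.3, 0.5]
grip_width: 80.0
```

```bash
python3 - <<'E'
from plan import *
show()
d=get("side");P=pts(d);np.savez("side1.npz",**d)
g=d["frame"].astype(int)
Q=P[244:384,230:430].reshape(-1,3);Q=Q[np.isfinite(Q[:,0])];k=(abs(Q[:,0]-505)<72)&(abs(Q[:,1]+349)<46)&(Q[:,2]>15)&(Q[:,2]<40);q=Q[k];print(len(q),np.percentile(q[:,2],[10,50,90]).round(1),cv2.minAreaRect(q[:,:2].astype(np.float32)))
# lamp pre-grasp
ph=np.radians(40);lx=np.array([np.cos(np.radians(23)),np.sin(np.radians(23)),0]);ly=np.array([-lx[1],lx[0],0]);dd=np.cos(ph)*lx-np.sin(ph)*np.array([0,0,1])
print("d",dd)
E
```

```text
10.75 j [ 45.   34.  -24.9  94.8  17.   54.7 100.6] p [ 520.4 -351.   160. ] r [-90.2   0.3  86.6] F [-0.8  0.3  0.5] w 80.0
904 [22.6 25.7 27.3] ((516.8267211914062, -349.1514587402344), (119.8181381225586, 91.65505981445312), 0.20610937476158142)
d [ 0.70514763  0.29931741 -0.64278761]
```

```bash
cat > kin.py <<'E'
from plan import *
from scipy.optimize import least_squares
J=np.array([[-80.89,33.03,1.42,82.39,-.86,64.69,-3.24],[-35.2,14.6,14.1,95,-3.3,71.2,56],[-36.5,18.1,19.9,128.3,49.2,16,12.2],[-31.9,22.7,16.1,131.9,95.8,13.6,-33.9],[-14.7,30,-5,134.6,128.2,24.8,-65],[-10.6,35.9,-8.4,132.8,134.3,28.8,-69],[-22.9,21.7,2.7,137,118.3,18.9,-56.7],[16.2,18.3,-19.4,119.7,24.9,31.7,59.3],[45,35.8,-24.5,95.8,17.6,52.4,100.9],[41.9,44.4,-20.1,101.5,23.2,37.9,95.3],[45,34,-24.9,94.8,17,54.7,100.6]])
P=np.array([[162.2,654.8,230.4],[486.4,169.2,347.2],[557.7,40.7,195.7],[576.3,27,162.6],[594.1,37.6,101.5],[620,33,62.3],[555.8,44.8,152.6],[524.8,-97.3,187.9],[520.7,-353,135.2],[522,-352.6,10.3],[520.4,-351,160]])
E=np.array([[-90,.1,76.1],[-89.9,.6,76.6],[-119.9,3,75.7],[-123.6,3.3,76.2],[-125,.4,78.7],[-125.1,.2,79],[-124.9,.1,78.9],[-104.6,4.2,80.4],[-90,-.2,87.1],[-90.3,.3,86.6],[-90.2,.3,86.6]])
RS=Ro.from_euler('xyz',E,degrees=True)
S=np.array([-1,1,-1,1,-1,1,-1.])
def fk(j,g,S=S):
    j=np.radians(j)*S;H,a1,L1,a2,L2,a3,L,ax,ay=g[:9];R=Ro.identity();p=np.zeros(3)
    off=[(0,0,H),(a1,0,L1/2),(0,0,L1/2),(a2,0,L2/2),(0,0,L2/2),(a3,0,L/2),(0,0,L/2)]
    for i in range(7):
        R=R*Ro.from_euler('z' if i%2==0 else 'y',j[i]+(g[9] if i==0 else 0));p=p+R.apply(off[i])
    return p,R
if __name__=="__main__":
    import itertools
    best=None
    for s in itertools.product([1,-1],repeat=3):
        S2=np.array([-1,1,s[0],1,s[1],1,s[2]])
        def res(g):
            o=[]
            for j,p,r in zip(J,P,RS):
                q,R=fk(j,g,S2);o+=list(q-p)+list(200*(R.apply([0,0,1])-r.apply([0,1,0])))
            return np.array(o)
        r=least_squares(res,[350,0,450,0,450,0,300,0,0,0])
        if best is None or r.cost<best[0]:best=(r.cost,S2,r.x)
    print(best[0],best[1],best[2].round(2))
    o=[(fk(j,best[2],best[1])[0]-p).round(1).tolist() for j,p in zip(J,P)];print(o[:4])
    M=[(fk(j,best[2],best[1])[1].inv()*r).as_rotvec(degrees=True).round(1).tolist() for j,r in zip(J,RS)];print(M[:4])
    np.savez("kin.npz",S=best[1],g=best[2],T=(fk(J[0],best[2],best[1])[1].inv()*RS[0]).as_matrix())
E
python3 kin.py
```

```text
314.37886395697944 [-1  1 -1  1 -1  1  1] [ 2.9015e+02  4.5700e+00  5.8287e+02  1.2900e+00  3.9297e+02  2.7000e-01
  3.7993e+02  3.8000e-01 -0.0000e+00 -7.0000e-02]
[[1.9, -0.1, -3.8], [-2.2, 8.8, -4.1], [-3.5, -0.4, -4.4], [-2.7, -1.4, -3.5]]
[[2.6, -126.1, -126.1], [79.8, 49.5, 49.6], [25.4, 111.0, 110.7], [57.1, -86.8, -89.5]]
```

```bash
cat > kin2.py <<'E'
from kin import *
def fk(j,g):
    j=np.radians(j)*S;R=Ro.identity();p=np.zeros(3)
    off=[(0,0,g[0]),(0,g[1],0),(g[2],g[3],g[4]),(g[5],g[6],0),(g[7],g[8],g[9]),(g[10],g[11],0),(0,0,g[12])]
    for i in range(7):
        R=R*Ro.from_euler('z' if i%2==0 else 'y',j[i]+(g[13] if i==0 else 0));p=p+R.apply(off[i])
    return p,R*Ro.from_rotvec(g[14:17])
lo=np.array([-157.87,-19.46,-87.15,11.01,-62.26,9.8,-161.44])+1;hi=np.array([157.87,123.44,90,140.99,242.26,113.94,161.44])-1
def ik(p,R,j0,g,w=.02):
    def f(j):
        q,Q=fk(j,g);return np.r_[(q-p)/2,(Q.inv()*R).as_rotvec(degrees=True),w*(j-j0)]
    r=least_squares(f,np.clip(j0,lo+.1,hi-.1),bounds=(lo,hi));q,Q=fk(r.x,g)
    return r.x,np.linalg.norm(q-p),np.degrees((Q.inv()*R).magnitude())
if __name__=="__main__":
    def res(g):
        o=[]
        for j,p,r in zip(J,P,RS):
            q,R=fk(j,g);o+=list(q-p)+list(200*(R.inv()*r).as_rotvec())
        return np.r_[o,.01*(g[[1,2,3,5,6,7,8,10,11]])]
    best=None
    for y in(0,np.pi/2,np.pi,-np.pi/2):
        r=least_squares(res,[290,0,0,0,583,0,0,0,0,393,0,0,380,0]+list((Ro.from_euler('z',y)*Ro.from_euler('x',-90,degrees=True)).as_rotvec()))
        if best is None or r.cost<best.cost:best=r
    g=best.x;print(best.cost,g.round(2));np.save("g.npy",g)
    print(np.abs(res(g)[:-9]).reshape(-1,6).max(1).round(1))
    lx=np.array([np.cos(np.radians(23)),np.sin(np.radians(23)),0]);ly=np.array([-lx[1],lx[0],0])
    for ph in(35,45,55,65):
      for h in(115,130,145):
        f=np.radians(ph);dd=np.cos(f)*lx-np.sin(f)*np.array([0,0,1]);p=np.array([544.7,227,h])-8*lx+19*dd
        rs=[ik(p,tool(dd,s*ly),np.array(j0),g) for s in(1,-1) for j0 in([-25,30,0,130,130,25,-60],[-45,10,20,130,10,20,50],[-40,20,-10,135,180,30,-120],[-20,20,30,120,0,30,0])]
        b=min(rs,key=lambda t:t[1]+t[2]);print(ph,h,b[0].round(0),b[1].round(1),b[2].round(1))
E
python3 kin2.py
```

```text
1.9429081170678046 [ 2.6616e+02 -1.5610e+01 -4.4000e-01 -1.5710e+01  5.8733e+02 -8.9000e-01
 -1.5710e+01  6.1000e-01  1.0000e-02  3.9036e+02 -1.1400e+00 -0.0000e+00
  3.6154e+02  0.0000e+00  0.0000e+00 -2.2200e+00 -2.2200e+00]
[0.2 0.6 0.3 0.3 0.6 0.3 0.5 0.2 0.6 0.6 0.2]
35 115 [ 19.  59. -86. 140. 117.  74. -20.] 8.4 12.0
35 130 [ 19.  57. -86. 140. 116.  72. -21.] 7.9 11.3
35 145 [ 20.  54. -86. 140. 116.  70. -21.] 7.3 10.5
45 115 [ 16.  52. -77. 140. 119.  64. -26.] 2.4 3.6
45 130 [ 16.  49. -76. 140. 119.  61. -27.] 1.9 2.9
45 145 [ 16.  45. -73. 140. 120.  57. -29.] 1.4 2.2
55 115 [ -37.   31.   11.  137.  185.   22. -102.] 0.0 0.0
55 130 [ -37.   29.   11.  136.  186.   19. -102.] 0.0 0.0
55 145 [ -38.   27.   12.  136.  186.   17. -103.] 0.0 0.0
65 115 [-17.  29. -16. 128.  97.  11. -11.] 0.1 0.4
65 130 [-17.  27. -17. 127.  77.  11.   8.] 0.1 0.3
65 145 [ -17.   25.  -16.  126.   66.   11. -160.] 0.1 0.1
```

```bash
cat > lamp.py <<'E'
from kin2 import *
g=np.load("g.npy")
lx=np.array([np.cos(np.radians(23)),np.sin(np.radians(23)),0]);ly=np.array([-lx[1],lx[0],0])
f=np.radians(55);dd=np.cos(f)*lx-np.sin(f)*np.array([0,0,1]);pg=np.array([544.7,227,128])-6*lx+19*dd;Rg=tool(dd,ly)
# final: TCP in bed frame for lamp lying against stop
df=-np.cos(f)*bz-np.sin(f)*bx;Rf=tool(df,by)
def lay(dx=0,dy=0,dz=0): return bed(128+dx,dy,18+6+dz)+19*df
E
python3 - <<'E'
from lamp import *
show();j=arm.state()["joint_positions"]
def chk(n,p,R):
    global j
    r=ik(np.array(p),R,j,g);j=r[0];print(n,np.round(p),j.round(0),r[1].round(1),r[2].round(1))
chk("a",[545,0,260],Rt);chk("pre90",pg+[0,0,80],Rg);j1=j;chk("grasp",pg,Rg)
chk("lift",pg+[0,0,80],Rg)
chk("mid",[600,100,260],Ro.concatenate([Rg,Rf]).mean());chk("over",lay(0,0,60),Rf);chk("lay",lay(),Rf)
plan(([535,-100,250],Rt,6),(pg+[0,0,80],Rg,12))
E
```

```text
10.8 j [ 45.1  33.6 -25.1  94.4  16.9  55.  100.7] p [ 523.3 -352.1  167. ] r [-90.6   0.5  86.6] F [ 2.3 -0.5  4.3] w 84.9
a [545   0 260] [ 17.  22. -31.  99.  13.  62.  68.] 0.0 0.0
pre90 [549. 229. 192.] [ 18.  30. -68. 129.  92.  36.  -4.] 0.1 0.2
grasp [549. 229. 112.] [ 14.  42. -68. 134. 109.  47. -20.] 0.0 0.0
lift [549. 229. 192.] [ 21.  32. -73. 129.  92.  40.  -4.] 0.0 0.0
mid [600 100 260] [ 34.  44. -86.  96.  48.  75.  38.] 0.0 0.1
over [619.  39. 150.] [ 26.  60. -74.  76.  40.  95.  36.] 0.0 0.0
lay [653.  33. 101.] [ 24.  64. -71.  72.  44.  94.  38.] 0.0 0.0
rows 18
rot [[0.004,-0.001,-0.003],[0.004,-0.001,-0.003],[0.004,-0.001,-0.003],[0.004,-0.001,-0.003],[0.004,-0.001,-0.003],[0.004,-0.001,-0.003],[-0.096,-0.07,-0.022],[-0.096,-0.07,-0.022]] 
tr [[0.1049,-0.0355,0.001],[0.1049,-0.0354,0.001],[0.105,-0.0352,0.001],[0.105,-0.0351,0.001],[0.1051,-0.0349,0.001],[0.1051,-0.0347,0.001],[0.0686,0.012,0.0009],[0.0684,0.0128,-0.001]]
rot [[-0.096,-0.07,-0.022],[-0.096,-0.07,-0.022],[-0.096,-0.07,-0.022],[-0.096,-0.07,-0.022],[-0.096,-0.07,-0.022],[-0.096,-0.07,-0.022],[-0.096,-0.07,-0.022],[-0.096,-0.07,-0.022]] 
tr [[0.0682,0.0137,-0.0029],[0.0679,0.0147,-0.0047],[0.0675,0.0157,-0.0064],[0.0671,0.0169,-0.0081],[0.0665,0.0181,-0.0097],[0.0659,0.0194,-0.0112],[0.0653,0.0208,-0.0126],[0.0645,0.0222,-0.0139]]
rot [[-0.096,-0.07,-0.022],[-0.096,-0.07,-0.022]] 
tr [[0.0637,0.0237,-0.0152],[0.0628,0.0252,-0.0163]]
```

Request:
send_rows --rotation '[[0, 0, 0], [0, 0, 0], [0, 0, 0], [0, 0, 0], [0, 0, 0], [0, 0, 0], [-0.096, -0.07, -0.022], [-0.096, -0.07, -0.022]]' --translation '[[0.105, -0.04, 0.001], [0.105, -0.04, 0.001], [0.105, -0.04, 0.001], [0.105, -0.035, 0.001], [0.105, -0.035, 0.001], [0.105, -0.035, 0.001], [0.068, 0.01, 0], [0.068, 0.01, -0.001]]' --grip '[1, 1, 1, 1, 1, 1, 1, 1]'

```text
clock: 11.8
tcp_pos: [539.9, -37.1, 259.1]
tcp_rot: [-97.3, -0.3, 90.8]
contact_force: [0.3, -1.0, 0.6]
grip_width: 85.5
```

Request:
send_rows --rotation '[[-0.096, -0.07, -0.022], [-0.096, -0.07, -0.022], [-0.096, -0.07, -0.022], [-0.096, -0.07, -0.022], [-0.096, -0.07, -0.022], [-0.096, -0.07, -0.022]]' --translation '[[0.068, 0.01, -0.003], [0.068, 0.012, -0.005], [0.067, 0.014, -0.006], [0.067, 0.015, -0.008], [0.066, 0.016, -0.01], [0.066, 0.017, -0.011]]' --grip '[1, 1, 1, 1, 1, 1]'

```text
clock: 12.55
tcp_pos: [546.4, 132.8, 239.8]
tcp_rot: [-115.8, -0.4, 104.5]
contact_force: [1.1, -0.4, 0.1]
grip_width: 85.5
```

```bash
python3 - <<'E'
from lamp import *
show()
plan((pg+[0,0,95],Rg,8))
E
```

```text
12.55 j [  5.3  13.8 -30.6 121.8  27.6  22.7  58. ] p [546.4 132.8 239.8] r [-115.8   -0.4  104.5] F [ 1.1 -0.4  0.1] w 85.5
rows 8
rot [[-0.038,-0.031,-0.016],[-0.038,-0.031,-0.016],[-0.038,-0.031,-0.016],[-0.038,-0.031,-0.016],[-0.038,-0.031,-0.016],[-0.038,-0.031,-0.016],[-0.038,-0.031,-0.016],[-0.038,-0.031,-0.016]] 
tr [[0.0288,0.0129,-0.0031],[0.0286,0.0132,-0.0033],[0.0285,0.0136,-0.0035],[0.0283,0.0139,-0.0037],[0.0281,0.0142,-0.0038],[0.0279,0.0145,-0.004],[0.0277,0.0148,-0.0042],[0.0275,0.0151,-0.0043]]
```

Request:
send_rows --rotation '[[-0.038, -0.031, -0.016], [-0.038, -0.031, -0.016], [-0.038, -0.031, -0.016], [-0.038, -0.031, -0.016], [-0.038, -0.031, -0.016], [-0.038, -0.031, -0.016], [-0.038, -0.031, -0.016], [-0.038, -0.031, -0.016]]' --translation '[[0.029, 0.012, -0.003], [0.029, 0.012, -0.003], [0.029, 0.012, -0.0035], [0.028, 0.013, -0.004], [0.028, 0.013, -0.004], [0.028, 0.013, -0.004], [0.028, 0.014, -0.004], [0.028, 0.014, -0.004]]' --grip '[1, 1, 1, 1, 1, 1, 1, 1]'

```text
clock: 13.55
tcp_pos: [546.9, 234.0, 218.4]
tcp_rot: [-126.0, 0.3, 113.3]
contact_force: [-0.2, -0.4, 0.5]
grip_width: 85.6
```

```bash
python3 - <<'E'
from lamp import *
show()
plan((pg+[0,0,60],Rg,4),(pg,Rg,4))
E
```

```text
13.55 j [-15.2  16.1 -19.1 129.4  93.   10.5  -8.1] p [546.9 234.  218.4] r [-126.     0.3  113.3] F [-0.2 -0.4  0.5] w 85.6
rows 8
rot [[0.008,0.003,-0.001],[0.008,0.003,-0.001],[0.008,0.003,-0.001],[0.008,0.003,-0.001],[-0.0,-0.0,0.0],[-0.0,-0.0,0.0],[-0.0,-0.0,0.0],[-0.0,-0.0,0.0]] 
tr [[-0.0033,0.0233,0.0168],[-0.0034,0.0234,0.0167],[-0.0034,0.0235,0.0166],[-0.0035,0.0235,0.0165],[0.0,0.0307,0.0215],[0.0,0.0307,0.0215],[0.0,0.0307,0.0215],[0.0,0.0307,0.0215]]
```

Request:
send_rows --rotation '[[0.008, 0.003, -0.001], [0.008, 0.003, -0.001], [0.008, 0.003, -0.001], [0.008, 0.003, -0.001]]' --translation '[[-0.0035, 0.023, 0.017], [-0.0035, 0.023, 0.017], [-0.0035, 0.023, 0.0165], [-0.0035, 0.023, 0.0165]]' --grip '[1, 1, 1, 1]'

```text
clock: 14.05
tcp_pos: [550.5, 231.0, 177.3]
tcp_rot: [-125.7, 0.1, 113.2]
contact_force: [0.1, 0.2, 0.2]
grip_width: 86.0
```

```bash
python3 - <<'E'
from lamp import *
show()
plan((pg,Rg,6))
E
```

```text
14.05 j [ -7.4  21.8 -29.3 131.6 113.9  17.  -28.2] p [550.5 231.  177.3] r [-1.257e+02  1.000e-01  1.132e+02] F [0.1 0.2 0.2] w 86.0
rows 6
rot [[0.004,0.001,0.0],[0.004,0.001,0.0],[0.004,0.001,0.0],[0.004,0.001,0.0],[0.004,0.001,0.0],[0.004,0.001,0.0]] 
tr [[-0.0005,0.0215,0.0165],[-0.0005,0.0215,0.0164],[-0.0005,0.0215,0.0164],[-0.0005,0.0216,0.0163],[-0.0006,0.0216,0.0163],[-0.0006,0.0216,0.0163]]
```

Request:
send_rows --rotation '[[0.004, 0.001, 0], [0.004, 0.001, 0], [0.004, 0.001, 0], [0.004, 0.001, 0], [0.004, 0.001, 0], [0.004, 0.001, 0], [0, 0, 0]]' --translation '[[-0.0005, 0.0215, 0.0165], [-0.0005, 0.0215, 0.0165], [-0.0005, 0.0215, 0.0164], [-0.0005, 0.0215, 0.0163], [-0.0005, 0.0215, 0.0163], [-0.0005, 0.0215, 0.0163], [0, 0, 0]]' --grip '[1, 1, 1, 1, 1, 1, 1]'

```text
clock: 14.92
tcp_pos: [551.5, 229.0, 112.9]
tcp_rot: [-125.3, 0.1, 112.9]
contact_force: [-0.3, -0.5, 0.6]
grip_width: 85.5
```

```bash
python3 - <<'E'
from lamp import *
show();r=arm.state()["tcp_pos"]-pg;print("err lx,ly,z",(r@lx).round(1),(r@ly).round(1),r[2].round(1))
d=get("side");save(cv2.resize(d["frame"][80:190,180:330],None,fx=4,fy=4,interpolation=cv2.INTER_CUBIC),"l1.png")
E
```

```text
14.925 j [ -2.7  31.5 -38.  134.9 126.6  29.2 -39.9] p [551.5 229.  112.9] r [-1.253e+02  1.000e-01  1.129e+02] F [-0.3 -0.5  0.6] w 85.5
err lx,ly,z 2.2 -0.8 0.4
```

View pics/l1.png

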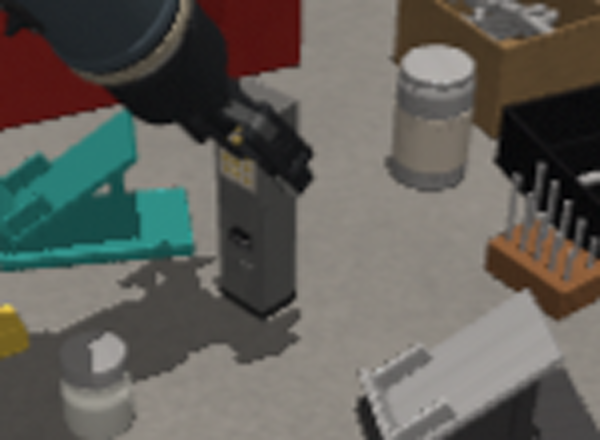

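The fingers straddle the lamp near its head, and the turquoise look-alike and the jar stay clear. Close on it.

Request:
send_rows --rotation '[[0, 0, 0], [0, 0, 0], [0, 0, 0], [0, 0, 0], [0, 0, 0], [0, 0, 0]]' --translation '[[0, 0, 0], [0, 0, 0], [0, 0, 0], [0, 0, 0], [0, 0, 0], [0, 0, 0]]' --grip '[0.5, 0.2, 0, -0.5, -1, -1]' --newtons 80

```text
clock: 15.72
tcp_pos: [551.9, 229.3, 114.4]
tcp_rot: [-125.4, 0.1, 112.9]
contact_force: [0.2, 0.1, -1.0]
grip_width: 43.1
```

```bash
python3 - <<'E'
from lamp import *
show()
s=arm.state();R=rot();p=s["tcp_pos"]
# lamp pose rel to tool
Rl=Ro.from_matrix(np.c_[lx,ly,[0,0,1]]);c=np.array([544.7,227,85.])
np.savez("rel.npz",R=(R.inv()*Rl).as_matrix(),t=R.inv().apply(c-p));print("rel",R.inv().apply(c-p))
plan((p+[0,0,100],None,4))
E
```

```text
15.725 j [ -2.8  31.4 -37.9 134.9 126.5  29.1 -39.8] p [551.9 229.3 114.4] r [-1.254e+02  1.000e-01  1.129e+02] F [ 0.2  0.1 -1. ] w 43.1
rel [ 0.74692906 19.56138182 23.13674118]
rows 4
rot [[0.0,0.0,0.0],[0.0,0.0,0.0],[0.0,0.0,0.0],[0.0,0.0,0.0]] 
tr [[-0.0002,-0.0509,-0.0362],[-0.0002,-0.0509,-0.0362],[-0.0002,-0.0509,-0.0362],[-0.0002,-0.0509,-0.0362]]
```

Request:
send_rows --rotation '[[0, 0, 0], [0, 0, 0], [0, 0, 0], [0, 0, 0]]' --translation '[[0, -0.025, -0.018], [0, -0.05, -0.036], [0, -0.05, -0.036], [0, -0.05, -0.036]]' --grip '[-1, -1, -1, -1]'

```text
clock: 16.23
tcp_pos: [549.7, 228.3, 198.4]
tcp_rot: [-124.9, -0.1, 112.9]
contact_force: [-0.6, -1.2, -4.5]
grip_width: 43.0
```

```bash
cat >> lamp.py <<'E'
z=np.load("rel.npz");Rrel=Ro.from_matrix(z["R"]);trel=z["t"].copy();trel[0]=0
RL=Ro.from_matrix(np.c_[-bz,by,bx])
Rp=RL*Rrel.inv()
def lay(x=85,y=0,zz=18): return bed(x,y,zz)-Rp.apply(trel)
E
python3 - <<'E'
from lamp import *
show();print("lay",lay().round(1),"tool y",Rp.apply([0,1,0]).round(2))
plan((lay(120,0,85),Rp,14))
j=arm.state()["joint_positions"]
for p in(lay(120,0,85),lay()):
    r=ik(p,Rp,j,g);j=r[0];print(j.round(0),r[1:])
E
```

```text
16.225 j [-13.1  18.3 -20.8 129.9 101.1  11.1 -15.8] p [549.7 228.3 198.4] r [-1.249e+02 -1.000e-01  1.129e+02] F [-0.6 -1.2 -4.5] w 43.0
lay [655.6  32.3 100.2] tool y [-0.33  0.06 -0.94]
rows 14
rot [[0.126,0.083,0.012],[0.126,0.083,0.012],[0.126,0.083,0.012],[0.126,0.083,0.012],[0.126,0.083,0.012],[0.126,0.083,0.012],[0.126,0.083,0.012],[0.126,0.083,0.012]] 
tr [[-0.0386,0.0047,0.0005],[-0.0386,0.0049,-0.0015],[-0.0384,0.005,-0.0035],[-0.0382,0.0049,-0.0055],[-0.0379,0.0047,-0.0075],[-0.0375,0.0044,-0.0094],[-0.037,0.0039,-0.0113],[-0.0365,0.0033,-0.0132]]
rot [[0.126,0.083,0.012],[0.126,0.083,0.012],[0.126,0.083,0.012],[0.126,0.083,0.012],[0.126,0.083,0.012],[0.126,0.083,0.012]] 
tr [[-0.0358,0.0026,-0.0149],[-0.0351,0.0018,-0.0166],[-0.0344,0.0009,-0.0182],[-0.0335,-0.0002,-0.0197],[-0.0327,-0.0013,-0.0211],[-0.0317,-0.0025,-0.0224]]
[ 19.  52. -53.  70.  28.  91.  49.] (np.float64(0.04125673077058872), np.float64(0.08754650792257304))
[ 19.  57. -52.  72.  30.  85.  48.] (np.float64(0.0018910998782340918), np.float64(0.003282798342509746))
```

```bash
python3 - <<'E'
from lamp import *
Rm=rot()*Ro.from_rotvec(.45*(rot().inv()*Rp).as_rotvec())
plan(([585,150,260],Rm,8),(lay(105,0,60),Rp,8))
E
```

```text
rows 16
rot [[0.099,0.065,0.009],[0.099,0.065,0.009],[0.099,0.065,0.009],[0.099,0.065,0.009],[0.099,0.065,0.009],[0.099,0.065,0.009],[0.099,0.065,0.009],[0.099,0.065,0.009]] 
tr [[-0.0268,-0.0154,-0.0115],[-0.0265,-0.0159,-0.0116],[-0.0262,-0.0164,-0.0117],[-0.0258,-0.0169,-0.0117],[-0.0255,-0.0174,-0.0117],[-0.0252,-0.0178,-0.0117],[-0.0249,-0.0183,-0.0116],[-0.0246,-0.0188,-0.0115]]
rot [[0.121,0.08,0.011],[0.121,0.08,0.011],[0.121,0.08,0.011],[0.121,0.08,0.011],[0.121,0.08,0.011],[0.121,0.08,0.011],[0.121,0.08,0.011],[0.121,0.08,0.011]] 
tr [[-0.0411,0.0349,-0.0084],[-0.0404,0.0345,-0.0123],[-0.0396,0.0338,-0.0162],[-0.0387,0.0329,-0.0199],[-0.0376,0.0317,-0.0236],[-0.0363,0.0303,-0.0271],[-0.035,0.0287,-0.0304],[-0.0335,0.0269,-0.0336]]
```

Request:
send_rows --rotation '[[0.1, 0.065, 0.009], [0.1, 0.065, 0.009], [0.1, 0.065, 0.009], [0.1, 0.065, 0.009], [0.1, 0.065, 0.009], [0.1, 0.065, 0.009], [0.1, 0.065, 0.009], [0.1, 0.065, 0.009]]' --translation '[[-0.027, -0.0155, -0.0115], [-0.0265, -0.016, -0.0115], [-0.026, -0.0165, -0.0115], [-0.026, -0.017, -0.0115], [-0.0255, -0.0175, -0.0115], [-0.025, -0.018, -0.0115], [-0.025, -0.018, -0.0115], [-0.0245, -0.019, -0.0115]]' --grip '[-1, -1, -1, -1, -1, -1, -1, -1]'

```text
clock: 17.23
tcp_pos: [577.2, 154.3, 251.8]
tcp_rot: [-103.7, -2.7, 99.4]
contact_force: [-0.3, -0.5, -3.3]
grip_width: 43.3
```

```bash
python3 - <<'E'
from lamp import *
show()
plan((lay(105,0,60),Rp,9))
E
```

```text
17.225 j [ 12.1  22.7 -44.  104.9  24.1  46.5  56.4] p [577.2 154.3 251.8] r [-103.7   -2.7   99.4] F [-0.3 -0.5 -3.3] w 43.3
rows 9
rot [[0.12,0.077,0.007],[0.12,0.077,0.007],[0.12,0.077,0.007],[0.12,0.077,0.007],[0.12,0.077,0.007],[0.12,0.077,0.007],[0.12,0.077,0.007],[0.12,0.077,0.007]] 
tr [[-0.0376,0.0301,-0.007],[-0.0371,0.0297,-0.0104],[-0.0366,0.0291,-0.0137],[-0.0358,0.0282,-0.017],[-0.035,0.0272,-0.0201],[-0.034,0.0259,-0.0232],[-0.0329,0.0245,-0.0261],[-0.0318,0.0229,-0.0289]]
rot [[0.12,0.077,0.007]] 
tr [[-0.0305,0.0211,-0.0315]]
```

Request:
send_rows --rotation '[[0.12, 0.077, 0.007], [0.12, 0.077, 0.007], [0.12, 0.077, 0.007], [0.12, 0.077, 0.007], [0.12, 0.077, 0.007], [0.12, 0.077, 0.007], [0.12, 0.077, 0.007], [0.12, 0.077, 0.007]]' --translation '[[-0.0375, 0.03, -0.007], [-0.037, 0.03, -0.01], [-0.0365, 0.029, -0.0135], [-0.036, 0.028, -0.017], [-0.035, 0.027, -0.02], [-0.034, 0.026, -0.023], [-0.033, 0.0245, -0.026], [-0.032, 0.023, -0.029]]' --grip '[-1, -1, -1, -1, -1, -1, -1, -1]'

```text
clock: 18.23
tcp_pos: [638.0, 42.0, 153.1]
tcp_rot: [-72.9, -0.3, 80.8]
contact_force: [1.1, -0.4, -3.5]
grip_width: 42.8
```

```bash
python3 - <<'E'
from lamp import *
show()
plan((lay(105,0,50),Rp,3),)
E
```

```text
18.225 j [ 12.1  46.6 -35.4  75.9  17.3  80.2  58. ] p [638.   42.  153.1] r [-72.9  -0.3  80.8] F [ 1.1 -0.4 -3.5] w 42.8
rows 3
rot [[0.027,0.019,-0.002],[0.027,0.019,-0.002],[0.027,0.019,-0.002]] 
tr [[-0.0056,0.0079,-0.0172],[-0.0054,0.0077,-0.0174],[-0.0052,0.0074,-0.0175]]
```

Request:
send_rows --rotation '[[0.027, 0.019, -0.002], [0.027, 0.019, -0.002], [0.027, 0.019, -0.002], [0, 0, 0]]' --translation '[[-0.0056, 0.008, -0.017], [-0.0055, 0.0075, -0.0175], [-0.005, 0.0075, -0.0175], [0, 0, 0]]' --grip '[-1, -1, -1, -1]'

```text
clock: 18.73
tcp_pos: [654.1, 32.2, 135.2]
tcp_rot: [-70.3, 0.1, 79.0]
contact_force: [0.2, -0.0, -2.9]
grip_width: 43.0
```

```bash
python3 - <<'E'
from lamp import *
show()
L=(rot()*Rrel);c=arm.state()["tcp_pos"]+rot().apply(trel);r=c-O;print("lamp est bed",(r@bx).round(1),(r@by).round(1),(r@bz).round(1), "rot err deg",(RL.inv()*L).as_rotvec(degrees=True).round(2))
ims=[]
for n,b in(("side",(255,110,345,205)),("top",(200,110,275,190))):
    d=get(n);P=pts(d);np.savez(n+"2.npz",**d);x0,y0,x1,y1=b
    ims.append(cv2.resize(d["frame"][y0:y1,x0:x1],(390,400),interpolation=cv2.INTER_CUBIC))
    Q=P[y0:y1,x0:x1].reshape(-1,3);Q=Q[np.isfinite(Q[:,0])]
    B=np.c_[(Q-O)@bx,(Q-O)@by,(Q-O)@bz]
    k=(abs(B[:,1])<26)&(B[:,0]>15)&(B[:,0]<110)&(abs(B[:,2]-68)<12)
    A=np.c_[B[k][:,:2],np.ones(k.sum())];co=np.linalg.lstsq(A,B[k][:,2],rcond=None)[0];print(n,k.sum(),"face z=",co.round(3),"resid",np.std(A@co-B[k][:,2]).round(2),"y range",np.percentile(B[k][:,1],[1,99]).round(1),"x min",np.percentile(B[k][:,0],1).round(1))
save(np.hstack(ims),"lay1.png")
E
```

```text
18.725 j [ 11.8  50.2 -34.3  71.1  17.1  83.5  58.2] p [654.1  32.2 135.2] r [-70.3   0.1  79. ] F [ 0.2 -0.  -2.9] w 43.0
lamp est bed 104.0 -0.4 47.6 rot err deg [ 0.03  0.16 -0.02]
side 548 face z= [-5.4000e-02  2.4000e-02  6.6509e+01] resid 2.81 y range [-23.4  22.1] x min 18.6
top 452 face z= [-6.5000e-02 -8.0000e-03  6.8271e+01] resid 2.88 y range [-20.5  22.8] x min 21.8
```

View pics/lay1.png

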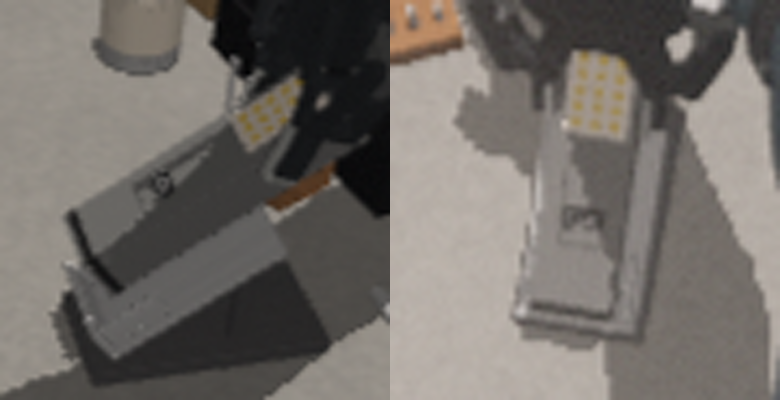

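```bash
python3 - <<'E'
from lamp import *
for n,b in(("side",(255,110,345,205)),("top",(200,110,275,190))):
    d=dict(np.load(n+"2.npz"));P=pts(d);x0,y0,x1,y1=b
    Q=P[y0:y1,x0:x1].reshape(-1,3);Q=Q[np.isfinite(Q[:,0])]
    B=np.c_[(Q-O)@bx,(Q-O)@by,(Q-O)@bz]
    k=(abs(B[:,1])<18)&(B[:,0]>22)&(B[:,0]<125)&(abs(B[:,2]-66)<8)
    C=B[k]
    r=least_squares(lambda q:C@np.array([q[0],q[1],0])+q[2]-C[:,2],[0,0,65],loss='soft_l1',f_scale=.5).x;print(n,r.round(3))
    for x in range(20,130,15):
        h=C[(abs(C[:,0]-x)<7.5)];print("  ",x,len(h),np.median(h[:,2]).round(1) if len(h) else '',end='')
    print()
    s=B[(B[:,2]>58)&(B[:,2]<75)&(B[:,0]<120)&(B[:,0]>15)]
    for x in(35,60,90):
        h=s[abs(s[:,0]-x)<10];print("  y ext",x,np.percentile(h[:,1],[2,98]).round(1))
    print("  foot x",np.percentile(s[:,0],.5).round(1))
E
```

```text
side [-3.1000e-02 -2.0000e-02  6.6583e+01]
   20 22 65.7   35 59 65.6   50 60 65.1   65 53 64.2   80 49 64.3   95 35 63.3   110 31 63.3   125 30 63.1
  y ext 35 [-23.1  21.2]
  y ext 60 [-23.4  20.2]
  y ext 90 [-22.9  22. ]
  foot x 18.5
top [-4.3000e-02 -3.7000e-02  6.7601e+01]
   20 22 66.5   35 65 65.5   50 59 66.1   65 58 64.9   80 58 64.0   95 38 62.5   110 39 63.2   125 21 63.3
  y ext 35 [-20.1  22.3]
  y ext 60 [-20.2  22.5]
  y ext 90 [-20.   22.7]
  foot x 21.1
```

The lamp sits above the bed, switch face up, aligned within about 2°. Depth shows the head about 2° low, so I'll correct that and lower it.

```bash
cat >> lamp.py <<'E'
_t=Ro.from_rotvec([np.radians(1.8),0,0]) # about tool x at grasp point
_g=np.array([0,-19,0]);Rrel=_t*Rrel;trel=_g+_t.apply(trel-_g);Rp=RL*Rrel.inv()
def where():
    L=(rot()*Rrel);r=arm.state()["tcp_pos"]+rot().apply(trel)-O;print("lamp est bed",(r@bx).round(1),(r@by).round(1),(r@bz).round(1),"rot",(RL.inv()*L).as_rotvec(degrees=True).round(2))
E
python3 - <<'E'
from lamp import *
where();plan((lay(92,0,32),Rp,4),(lay(88,0,21),Rp,4))
E
```

```text
lamp est bed 104.1 0.1 49.8 rot [0.01 1.92 0.03]
rows 8
rot [[-0.016,0.0,0.0],[-0.016,0.0,0.0],[-0.016,0.0,0.0],[-0.016,0.0,0.0],[-0.0,0.0,-0.0],[-0.0,0.0,-0.0],[-0.0,0.0,-0.0],[-0.0,0.0,-0.0]] 
tr [[-0.0,0.0121,-0.0043],[-0.0,0.0121,-0.0042],[-0.0,0.0122,-0.0041],[-0.0,0.0122,-0.004],[0.0,0.0062,-0.004],[0.0,0.0062,-0.004],[0.0,0.0062,-0.004],[0.0,0.0062,-0.004]]
```

Request:
send_rows --rotation '[[-0.016, 0, 0], [-0.016, 0, 0], [-0.016, 0, 0], [-0.016, 0, 0], [0, 0, 0], [0, 0, 0], [0, 0, 0]]' --translation '[[0, 0.011, -0.0035], [0, 0.011, -0.0035], [0, 0.011, -0.0035], [0, 0.01, -0.0035], [0, 0.006, -0.004], [0, 0.005, -0.004], [0, 0.0, 0]]' --grip '[-1, -1, -1, -1, -1, -1, -1]'

```text
clock: 19.7
tcp_pos: [655.0, 33.1, 112.4]
tcp_rot: [-72.5, 0.1, 79.2]
contact_force: [-0.2, -0.2, -3.1]
grip_width: 43.4
```

```bash
cat > meas.py <<'E'
from lamp import *
def meas(tag):
  for n,b in(("side",(255,110,345,205)),("top",(200,110,275,190))):
    d=get(n);np.savez(n+tag+".npz",**d);P=pts(d);x0,y0,x1,y1=b
    Q=P[y0:y1,x0:x1].reshape(-1,3);Q=Q[np.isfinite(Q[:,0])]
    B=np.c_[(Q-O)@bx,(Q-O)@by,(Q-O)@bz]
    k=(abs(B[:,1])<18)&(B[:,0]>5)&(B[:,0]<165)&(B[:,2]>25)&(B[:,2]<75);C=B[k]
    print(n,[(x,np.median(C[abs(C[:,0]-x)<7.5][:,2]).round(1)) for x in range(15,135,15)])
    e=B[(abs(B[:,0]-85)<30)&(B[:,2]>30)&(abs(B[:,1])<34)];print("  y ext",np.percentile(e[:,1],[2,98]).round(1) if len(e) else 0)
    pl=B[(B[:,0]>50)&(B[:,0]<110)&(abs(abs(B[:,1])-29)<4)&(abs(B[:,2])<8)];print("  plate z",np.median(pl[:,2]).round(1),len(pl))
if __name__=="__main__":
    import sys
    show();where();meas(sys.argv[1])
E
python3 meas.py 3
```

```text
19.7 j [ 11.9  50.2 -34.1  74.5  18.4  78.4  57.4] p [655.   33.1 112.4] r [-72.5   0.1  79.2] F [-0.2 -0.2 -3.1] w 43.4
lamp est bed 91.1 0.6 28.8 rot [-0.04 -0.23  0.1 ]
side [(15, np.float64(42.7)), (30, np.float64(42.9)), (45, np.float64(43.0)), (60, np.float64(42.5)), (75, np.float64(41.8)), (90, np.float64(38.3)), (105, np.float64(43.7)), (120, np.float64(44.8))]
  y ext [-22.   23.1]
  plate z 0.5 66
top [(15, np.float64(42.6)), (30, np.float64(42.9)), (45, np.float64(42.4)), (60, np.float64(39.9)), (75, np.float64(40.8)), (90, np.float64(38.4)), (105, np.float64(42.3)), (120, np.float64(44.9))]
  y ext [-19.7  23.2]
  plate z 0.2 78
```

```bash
python3 - <<'E'
from lamp import *
r=rot().inv()
print("per mm bz",(r.apply(bz)/400).round(5),"per mm bx",(r.apply(bx)/400).round(5),"by",(r.apply(by)/400).round(5))
E
```

```text
per mm bz [ 0.      -0.00152  0.00198] per mm bx [-1.00e-05 -1.98e-03 -1.52e-03] by [ 2.5e-03 -1.0e-05 -1.0e-05]
```

Request:
send_rows --rotation '[[0, 0, 0], [0, 0, 0], [0, 0, 0], [0, 0, 0]]' --translation '[[-0.0005, 0.005, -0.0024], [-0.0005, 0.005, -0.0024], [-0.0005, 0.0035, -0.0004], [0, 0, 0]]' --grip '[-1, -1, -1, -1]'

```text
clock: 20.3
tcp_pos: [655.4, 32.4, 106.6]
tcp_rot: [-72.5, 0.1, 79.2]
contact_force: [0.3, 0.3, -3.2]
grip_width: 42.8
```

```bash
python3 meas.py 4
```

```text
20.3 j [ 11.9  50.5 -34.   74.7  18.5  77.9  57.4] p [655.4  32.4 106.6] r [-72.5   0.1  79.2] F [ 0.3  0.3 -3.2] w 42.8
lamp est bed 88.2 0.0 23.7 rot [-0.03 -0.25  0.11]
side [(15, np.float64(37.5)), (30, np.float64(37.9)), (45, np.float64(37.8)), (60, np.float64(37.7)), (75, np.float64(33.9)), (90, np.float64(33.9)), (105, np.float64(38.9)), (120, np.float64(39.5))]
  y ext [-22.7  21.8]
  plate z 0.1 64
top [(15, np.float64(37.5)), (30, np.float64(37.8)), (45, np.float64(37.5)), (60, np.float64(37.2)), (75, np.float64(34.2)), (90, np.float64(32.4)), (105, np.float64(37.9)), (120, np.float64(38.9))]
  y ext [-19.9  23. ]
  plate z -0.0 85
```

Request:
send_rows --rotation '[[0.01, 0, 0], [0.01, 0, 0], [0, 0, 0], [0, 0, 0]]' --translation '[[0, 0.0035, -0.0005], [0, 0.0035, -0.0005], [0, 0.002, -0.001], [0, 0, 0]]' --grip '[-1, -1, -1, -1]'

```text
clock: 20.9
tcp_pos: [655.0, 32.7, 103.6]
tcp_rot: [-71.9, 0.1, 79.2]
contact_force: [0.0, 0.3, -1.1]
grip_width: 43.2
```

```bash
python3 -c "
from lamp import *
show();where()"
```

```text
20.9 j [ 11.9  51.  -34.   74.2  18.4  78.4  57.5] p [655.   32.7 103.6] r [-71.9   0.1  79.2] F [ 0.   0.3 -1.1] w 43.2
lamp est bed 86.1 0.3 21.8 rot [-0.03  0.4   0.12]
```

Request:
send_rows --rotation '[[0, 0, 0], [0, 0, 0], [0, 0, 0]]' --translation '[[0, 0.004, 0.001], [0, 0.003, 0.001], [0, 0.002, 0.0015]]' --grip '[-1, -1, -1]'

```text
clock: 21.28
tcp_pos: [654.5, 32.8, 103.3]
tcp_rot: [-72.1, 0.0, 79.1]
contact_force: [1.7, -1.0, 3.9]
grip_width: 43.2
```

```bash
python3 meas.py 5
```

```text
21.275 j [ 12.   50.8 -34.   74.7  18.4  77.9  57.4] p [654.5  32.8 103.3] r [-72.1   0.   79.1] F [ 1.7 -1.   3.9] w 43.2
lamp est bed 85.5 0.2 21.7 rot [0.05 0.12 0.12]
side [(15, np.float64(36.8)), (30, np.float64(36.6)), (45, np.float64(35.9)), (60, np.float64(36.9)), (75, np.float64(31.7)), (90, np.float64(32.0)), (105, np.float64(37.3)), (120, np.float64(37.8))]
  y ext [-22.5  21.9]
  plate z 0.2 64
top [(15, np.float64(36.4)), (30, np.float64(36.3)), (45, np.float64(36.4)), (60, np.float64(35.7)), (75, np.float64(32.2)), (90, np.float64(31.3)), (105, np.float64(36.9)), (120, np.float64(37.4))]
  y ext [-19.8  23.2]
  plate z -0.1 80
```

Request:
send_rows --rotation '[[0, 0, 0], [0, 0, 0], [0, 0, 0]]' --translation '[[0, 0.005, 0.004], [0, 0.005, 0.004], [0, 0.004, 0.003]]' --grip '[-1, -1, -1]'

```text
clock: 21.75
tcp_pos: [654.2, 32.4, 103.7]
tcp_rot: [-72.9, -0.1, 78.9]
contact_force: [4.5, -3.0, 8.1]
grip_width: 43.1
```

```bash
python3 -c "
from lamp import *
show();where()"
```

```text
21.75 j [ 12.2  50.3 -34.1  75.6  18.6  76.8  57.1] p [654.2  32.4 103.7] r [-72.9  -0.1  78.9] F [ 4.5 -3.   8.1] w 43.1
lamp est bed 85.4 -0.1 21.8 rot [ 0.28 -0.65  0.07]
```

The lamp is seated: it resists with about 10 N along the slope and no longer moves. Release and back out.

Request:
send_rows --rotation '[[0, 0, 0], [0, 0, 0], [0, 0, 0], [0, 0, 0], [0, 0, 0], [0, 0, 0], [0, 0, 0], [0, 0, 0]]' --translation '[[0, 0, 0], [0, 0, 0], [0, 0, 0], [0, 0, 0], [0, -0.03, 0], [0, -0.06, 0], [0, -0.1, 0], [0, -0.1, 0]]' --grip '[0.3, 0.7, 1, 1, 1, 1, 1, 1]'

```text
clock: 22.75
tcp_pos: [687.1, 25.5, 216.3]
tcp_rot: [-72.6, -0.0, 79.0]
contact_force: [0.7, -0.0, -0.0]
grip_width: 85.1
```

```bash
python3 - <<'E'
from meas import *
show();meas("6")
ims=[]
for n,b in(("side",(262,125,342,205)),("top",(210,110,275,180))):
    d=dict(np.load(n+"6.npz"));x0,y0,x1,y1=b;ims.append(cv2.resize(d["frame"][y0:y1,x0:x1],(400,400),interpolation=cv2.INTER_CUBIC))
save(np.hstack(ims),"rel1.png")
E
```

```text
22.75 j [ 10.7  48.1 -34.3  61.2  16.6  92.5  60.1] p [687.1  25.5 216.3] r [-72.6  -0.   79. ] F [ 0.7 -0.  -0. ] w 85.1
side [(15, np.float64(36.8)), (30, np.float64(36.4)), (45, np.float64(35.7)), (60, np.float64(35.9)), (75, np.float64(32.2)), (90, np.float64(31.5)), (105, np.float64(36.4)), (120, np.float64(37.1))]
  y ext [-22.3  21.8]
  plate z 0.4 64
top [(15, np.float64(36.0)), (30, np.float64(36.5)), (45, np.float64(35.2)), (60, np.float64(35.8)), (75, np.float64(30.9)), (90, np.float64(30.4)), (105, np.float64(35.9)), (120, np.float64(36.2))]
  y ext [-20.   22.8]
  plate z 0.4 88
```

View pics/rel1.png

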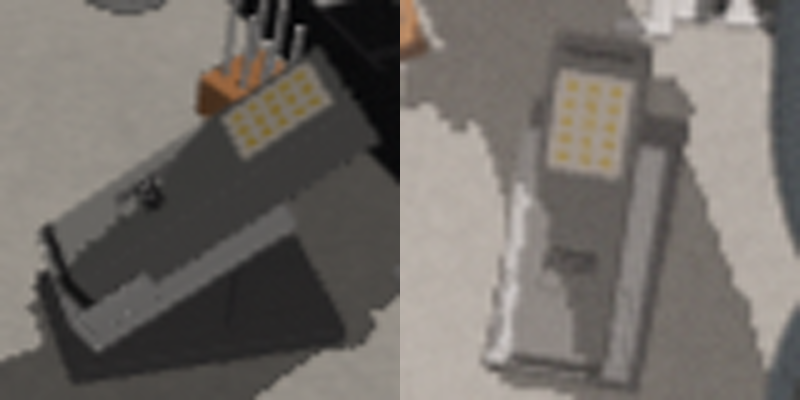

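The lamp rests flat in the cradle, switch face up, foot at the stop, switch slot at side crop (145,190). Now I locate the slot.

```bash
python3 - <<'E'
from lamp import *
for n,b in(("side",(262,125,342,205)),("top",(210,110,275,180))):
    d=dict(np.load(n+"6.npz"));P=pts(d);x0,y0,x1,y1=b
    Q=P[y0:y1,x0:x1].reshape(-1,3);B=np.c_[(Q-O)@bx,(Q-O)@by,(Q-O)@bz]
    k=(B[:,0]>55)&(B[:,0]<112)&(abs(B[:,1])<17)&(B[:,2]<33)&(B[:,2]>24);C=B[k]
    print(n,k.sum(),"x",np.percentile(C[:,0],[2,50,98]).round(1),"y",np.percentile(C[:,1],[2,50,98]).round(1),"z",np.median(C[:,2]).round(1))
    L=B[(B[:,2]>33)&(B[:,2]<40)&(abs(B[:,1])<30)];print("  lamp x",np.percentile(L[:,0],[.5,99.5]).round(1),[np.percentile(L[abs(L[:,0]-x)<12][:,1],[3,97]).round(1).tolist() for x in(50,85,130)])
show()
# switching approach: tool tip edge leading toward the foot
j=arm.state()["joint_positions"]
for lat in(0,15,20):
  for ph in(0,-8,10):
    e=np.radians(ph);l=np.radians(lat)
    for s in(1,-1):
        dirn=-np.cos(e)*bz*np.cos(l)-np.sin(e)*bx+np.sin(l)*by
        R=tool(dirn,s*bx)
        rs=[ik(bed(84,0,33),R,np.array(q,float),g) for q in(j,[-10,35,-10,130,130,30,-160],[-10,36,-8,133,134,29,20],[20,40,-30,110,0,30,140],[0,40,-10,110,40,25,0])];r=min(rs,key=lambda t:t[1]+t[2]);print(lat,ph,s,r[0].round(0),r[1].round(1),r[2].round(1))
E
```

```text
side 78 x [56.  81.2 97.9] y [-4.1  6.9 14.2] z 29.8
  lamp x [ -0.3 168.9] [[-22.3, 21.4], [-22.5, 22.0], [-21.2, 20.3]]
top 100 x [56.  81.5 98.6] y [-13.1   1.5  13.5] z 29.0
  lamp x [  1.9 171.3] [[-19.8, 22.6], [-20.3, 22.6], [-19.2, 21.9]]
22.85 j [ 10.7  47.9 -34.4  60.9  16.6  92.5  60.1] p [689.3  26.1 219.6] r [-73.   -0.2  78.9] F [-0.5  0.6 -0. ] w 85.0
0 0 1 [ -14.   31.   -5.  131.  127.   23. -152.] 0.0 0.0
0 0 -1 [-15.  31.  -3. 131. 128.  22.  26.] 0.0 0.0
0 -8 1 [  -8.   34.  -17.  138.  133.   42. -160.] 0.0 0.0
0 -8 -1 [-12.  34. -11. 138. 136.  40.  15.] 0.0 0.0
0 10 1 [-14.  30.   1. 123.  66.  11. -88.] 0.1 0.2
0 10 -1 [ 24.  40. -59. 121.  84.  47.  79.] 0.0 0.1
15 0 1 [  18.   34.  -32.  134.  152.   24. -160.] 0.0 0.1
15 0 -1 [ 15.  33. -29. 134. 156.  24.  15.] 0.0 0.0
15 -8 1 [  39.   55.  -76.  140.  128.   61. -128.] 0.0 0.1
15 -8 -1 [ 41.  63. -86. 140. 123.  70.  60.] 0.0 0.1
15 10 1 [ 45.  56. -84. 124.  91.  52. -91.] 0.1 0.2
15 10 -1 [ 41.  48. -72. 124.  91.  39.  87.] 0.0 0.1
20 0 1 [  27.   37.  -40.  134.  158.   24. -160.] 0.0 0.1
20 0 -1 [ 25.  36. -37. 134. 162.  23.  15.] 0.0 0.1
20 -8 1 [  45.   61.  -82.  140.  129.   60. -122.] 0.0 0.1
20 -8 -1 [ 46.  64. -86. 140. 127.  64.  62.] 0.0 0.1
20 10 1 [ 49.  59. -86. 124.  91.  49. -86.] 0.1 0.2
20 10 -1 [ 46.  51. -75. 124.  91.  36.  92.] 0.0 0.1
```

```bash
python3 - <<'E'
from lamp import *
Rc=tool(-bz,by);j=np.array([-10.6,35.9,-8.4,132.8,134.3,28.8,-69])
for y in(-49.5,50.5):
  for x,zz in((84,80),(84,18),(64,18)):
    r=ik(bed(x,y,zz),Rc,j,g);print(y,x,zz,bed(x,y,zz).round(0),r[0].round(0),r[1].round(1),r[2].round(1))
plan((bed(95,-49.5,150),Rc,10),)
E
```

```text
-49.5 84 80 [583.  -4. 140.] [-11.  24.  -1. 135. 131.  18. -62.] 0.0 0.0
-49.5 84 18 [617. -11.  89.] [ -5.  32.  -7. 133. 138.  24. -67.] 0.0 0.0
-49.5 64 18 [601.  -8.  77.] [ -5.  33. -10. 136. 139.  28. -69.] 0.0 0.0
50.5 84 80 [602.  94. 140.] [-26.  26.   2. 130. 107.  20. -49.] 0.0 0.1
50.5 84 18 [637.  87.  89.] [-21.  34.  -1. 128. 121.  22. -61.] 0.0 0.0
50.5 64 18 [620.  91.  77.] [-20.  34.  -5. 130. 123.  26. -65.] 0.0 0.0
rows 10
rot [[-0.173,-0.0,0.001],[-0.173,-0.0,0.001],[-0.173,-0.0,0.001],[-0.173,-0.0,0.001],[-0.173,-0.0,0.001],[-0.173,-0.0,0.001],[-0.173,-0.0,0.001],[-0.173,-0.0,0.001]] 
tr [[-0.0125,0.0134,0.0299],[-0.0125,0.0106,0.031],[-0.0125,0.0077,0.0319],[-0.0125,0.0048,0.0324],[-0.0125,0.0019,0.0327],[-0.0125,-0.0011,0.0328],[-0.0125,-0.0041,0.0325],[-0.0125,-0.007,0.032]]
rot [[-0.173,-0.0,0.001],[-0.173,-0.0,0.001]] 
tr [[-0.0125,-0.0099,0.0313],[-0.0125,-0.0127,0.0303]]
```

```bash
python3 - <<'E'
from lamp import *
plan((bed(95,50.5,130),tool(-bz,by),10),)
E
```

```text
rows 10
rot [[-0.173,-0.0,0.001],[-0.173,-0.0,0.001],[-0.173,-0.0,0.001],[-0.173,-0.0,0.001],[-0.173,-0.0,0.001],[-0.173,-0.0,0.001],[-0.173,-0.0,0.001],[-0.173,-0.0,0.001]] 
tr [[0.0125,0.0165,0.026],[0.0125,0.0141,0.0274],[0.0125,0.0116,0.0286],[0.0125,0.0089,0.0295],[0.0125,0.0062,0.0302],[0.0125,0.0034,0.0306],[0.0125,0.0006,0.0308],[0.0125,-0.0022,0.0307]]
rot [[-0.173,-0.0,0.001],[-0.173,-0.0,0.001]] 
tr [[0.0125,-0.0049,0.0304],[0.0125,-0.0077,0.0298]]
```

Request:
send_rows --rotation '[[-0.173, 0, 0], [-0.173, 0, 0], [-0.173, 0, 0], [-0.173, 0, 0], [-0.173, 0, 0], [-0.173, 0, 0], [-0.173, 0, 0], [-0.173, 0, 0]]' --translation '[[0.0125, 0.015, 0.026], [0.0125, 0.013, 0.027], [0.0125, 0.01, 0.029], [0.0125, 0.008, 0.0295], [0.0125, 0.006, 0.03], [0.0125, 0.003, 0.0305], [0.0125, 0, 0.031], [0.0125, -0.002, 0.031]]' --grip '[1, 1, 1, 1, 1, 1, 1, 1]'

```text
clock: 23.85
tcp_pos: [603.9, 85.8, 197.9]
tcp_rot: [-115.9, -0.7, 78.8]
contact_force: [1.8, -0.0, -0.1]
grip_width: 85.5
```

```bash
python3 - <<'E'
from lamp import *
show();plan((bed(92,50.5,110),tool(-bz,by),8),)
E
```

```text
23.85 j [ -4.5  21.  -20.7 118.3  49.3  28.   14.6] p [603.9  85.8 197.9] r [-115.9   -0.7   78.8] F [ 1.8 -0.  -0.1] w 85.5
rows 8
rot [[-0.038,-0.002,0.002],[-0.038,-0.002,0.002],[-0.038,-0.002,0.002],[-0.038,-0.002,0.002],[-0.038,-0.002,0.002],[-0.038,-0.002,0.002],[-0.038,-0.002,0.002],[-0.038,-0.002,0.002]] 
tr [[0.0023,0.0062,0.0081],[0.0023,0.006,0.0082],[0.0023,0.0059,0.0083],[0.0024,0.0057,0.0084],[0.0024,0.0055,0.0085],[0.0024,0.0054,0.0086],[0.0024,0.0052,0.0087],[0.0024,0.005,0.0088]]
```

Request:
send_rows --rotation '[[-0.038, -0.002, 0.002], [-0.038, -0.002, 0.002], [-0.038, -0.002, 0.002], [-0.038, -0.002, 0.002], [-0.038, -0.002, 0.002], [-0.038, -0.002, 0.002], [-0.038, -0.002, 0.002], [-0.038, -0.002, 0.002]]' --translation '[[0.0023, 0.006, 0.008], [0.0023, 0.006, 0.008], [0.0023, 0.006, 0.008], [0.0024, 0.0055, 0.0085], [0.0024, 0.0055, 0.0085], [0.0024, 0.0055, 0.0085], [0.0024, 0.005, 0.009], [0.0024, 0.005, 0.009]]' --grip '[1, 1, 1, 1, 1, 1, 1, 1]'

```text
clock: 24.85
tcp_pos: [590.0, 100.4, 172.9]
tcp_rot: [-125.8, -0.2, 79.3]
contact_force: [-0.5, 1.2, -0.9]
grip_width: 85.7
```

```bash
cat >> lamp.py <<'E'
Rc=tool(-bz,by)
def tb():
    r=arm.state()["tcp_pos"]-O;print("tcp bed",(r@bx).round(1),(r@by).round(1),(r@bz).round(1),"rot err",(rot().inv()*Rc).as_rotvec(degrees=True).round(1))
E
python3 - <<'E'
from lamp import *
show();tb();plan((bed(84.5,50.5,50),Rc,8),)
E
```

```text
24.85 j [-20.2  22.   -8.4 129.8  93.8  24.1 -35.6] p [590.  100.4 172.9] r [-125.8   -0.2   79.3] F [-0.5  1.2 -0.9] w 85.7
tcp bed 92.7 54.4 114.4 rot err [0.8 0.1 0.3]
rows 8
rot [[0.003,0.0,0.001],[0.003,0.0,0.001],[0.003,0.0,0.001],[0.003,0.0,0.001],[0.003,0.0,0.001],[0.003,0.0,0.001],[0.003,0.0,0.001],[0.003,0.0,0.001]] 
tr [[-0.0013,0.0201,0.0028],[-0.0013,0.0201,0.0028],[-0.0013,0.0201,0.0028],[-0.0013,0.0201,0.0027],[-0.0013,0.0201,0.0027],[-0.0013,0.0201,0.0027],[-0.0012,0.0201,0.0026],[-0.0012,0.0201,0.0026]]
```

Request:
send_rows --rotation '[[0.003, 0, 0.001], [0.003, 0, 0.001], [0.003, 0, 0.001], [0.003, 0, 0.001], [0.003, 0, 0.001], [0.003, 0, 0.001], [0.003, 0, 0.001], [0.003, 0, 0.001]]' --translation '[[-0.0013, 0.0215, 0.0028], [-0.0013, 0.0215, 0.0028], [-0.0013, 0.0215, 0.0028], [-0.0013, 0.0215, 0.0027], [-0.0013, 0.0215, 0.0027], [-0.0013, 0.0215, 0.0027], [-0.0012, 0.0215, 0.0026], [-0.0012, 0.0215, 0.0026]]' --grip '[1, 1, 1, 1, 1, 1, 1, 1]'

```text
clock: 25.85
tcp_pos: [624.3, 92.4, 111.8]
tcp_rot: [-125.3, -0.2, 79.3]
contact_force: [-0.1, -0.4, -0.7]
grip_width: 85.5
```

```bash
python3 - <<'E'
from lamp import *
show();tb();plan((bed(84.5,50.5,30),Rc,2),)
ims=[]
for n,b in(("side",(262,125,342,205)),("top",(200,110,275,180))):
    d=get(n);np.savez(n+"7.npz",**d);x0,y0,x1,y1=b;ims.append(cv2.resize(d["frame"][y0:y1,x0:x1],(400,400),interpolation=cv2.INTER_CUBIC))
    P=pts(d)[y0:y1,x0:x1].reshape(-1,3);B=np.c_[(P-O)@bx,(P-O)@by,(P-O)@bz]
    k=(abs(B[:,1])<25)&(B[:,0]>40)&(B[:,0]<130)&(B[:,2]>46)&(B[:,2]<100);C=B[k];print(n,k.sum(),[np.percentile(C[:,i],[2,25,50,75,98]).round(1).tolist() for i in range(3)] if k.sum() else '')
save(np.hstack(ims),"sw1.png")
E
```

```text
25.85 j [-14.9  30.6 -12.  128.6 110.1  26.8 -49.7] p [624.3  92.4 111.8] r [-125.3   -0.2   79.3] F [-0.1 -0.4 -0.7] w 85.5
tcp bed 86.5 53.0 44.2 rot err [0.3 0.1 0.3]
rows 2
rot [[0.005,0.002,0.005],[0.005,0.002,0.005]] 
tr [[-0.0032,0.0177,0.0026],[-0.0032,0.0177,0.0025]]
side 76 [[74.8, 81.7, 86.9, 91.9, 95.6], [-4.2, -2.5, -0.8, 3.8, 8.8], [60.7, 70.9, 76.3, 83.5, 90.8]]
top 25 [[91.4, 93.5, 95.8, 97.5, 99.6], [-4.4, 0.7, 5.2, 8.4, 11.4], [66.5, 75.1, 80.2, 86.8, 98.7]]
```

View pics/sw1.png

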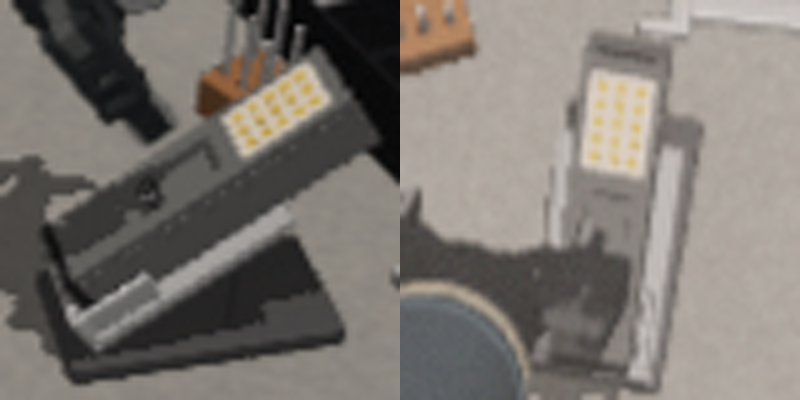

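```bash
python3 - <<'E'
from lamp import *
d=dict(np.load("side7.npz"));K=d["camera_matrix"]
def pr(X):
    c=d["R"]@X+d["t"];u=K@c/c[2];return ((u[:2]+.5-[262,125])*5).round(0)
for y0 in(-1,1): print(y0,[pr(bed(x,y,36)) for x,y in((101,12+y0),(101,-12+y0),(45,12+y0),(45,-12+y0))])
print("finger tip",pr(bed(86.5,3.1,57)))
f=cv2.resize(d["frame"][145:170,280:312],None,fx=12,fy=12,interpolation=cv2.INTER_CUBIC).astype(float)
f=np.clip((f-f.min())/(np.percentile(f,97)-f.min())*255,0,255).astype(np.uint8)
D=f.copy()
for x,y in((101,12),(101,-12),(45,12),(45,-12),(67,12),(67,-12)):
    c=d["R"]@bed(x,y,36)+d["t"];u=(K@c/c[2])[:2];q=((u+.5-[280,145])*12).astype(int);cv2.circle(D,tuple(int(v) for v in q),3,(255,0,0),1)
save(np.hstack([f,D]),"slot.png")
E
```

```text
-1 [array([208., 137.]), array([223., 167.]), array([115., 198.]), array([128., 229.])]
1 [array([207., 135.]), array([222., 165.]), array([114., 196.]), array([127., 226.])]
finger tip [168. 139.]
```

View pics/slot.png

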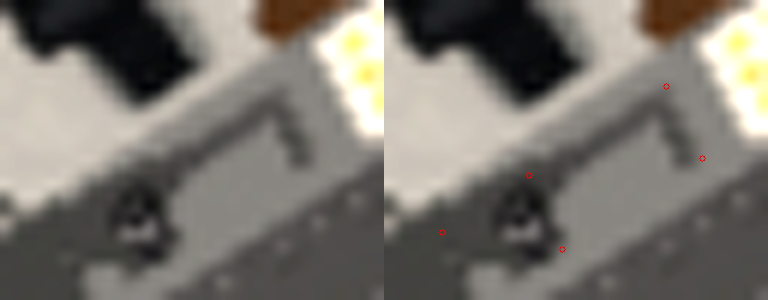

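The picture shows the finger (upper left, over the lamp) and the slot, whose head-side edge at (290,130) agrees with my prediction to about 2 mm. Lower the single finger into it.

```bash
python3 - <<'E'
from lamp import *
tb();plan((bed(83.5,50,30),Rc,4),)
E
```

```text
tcp bed 86.1 52.7 43.8 rot err [0.3 0.1 0.3]
rows 4
rot [[0.002,0.001,0.002],[0.002,0.001,0.002],[0.002,0.001,0.002],[0.002,0.001,0.002]] 
tr [[-0.0017,0.0086,0.0016],[-0.0017,0.0086,0.0016],[-0.0017,0.0086,0.0016],[-0.0017,0.0086,0.0016]]
```

Request:
send_rows --rotation '[[0.002, 0.001, 0.002], [0.002, 0.001, 0.002], [0.002, 0.001, 0.002], [0.002, 0.001, 0.002], [0, 0, 0]]' --translation '[[-0.002, 0.0085, 0.0018], [-0.002, 0.0085, 0.0018], [-0.0018, 0.0085, 0.0018], [-0.0018, 0.0085, 0.0016], [0, 0, 0]]' --grip '[1, 1, 1, 1, 1]'

```text
clock: 26.58
tcp_pos: [629.3, 87.9, 98.0]
tcp_rot: [-125.0, -0.0, 79.0]
contact_force: [-0.5, 0.0, -0.2]
grip_width: 85.3
```

```bash
python3 - <<'E'
from lamp import *
show();tb();plan((bed(83.5,50,22),Rc,4),)
E
```

```text
26.575 j [-13.8  32.4 -12.7 128.3 112.3  27.5 -51.5] p [629.3  87.9  98. ] r [-125.   -0.   79.] F [-0.5  0.  -0.2] w 85.3
tcp bed 83.3 49.6 29.6 rot err [ 0. -0.  0.]
rows 4
rot [[0.0,-0.0,0.0],[0.0,-0.0,0.0],[0.0,-0.0,0.0],[0.0,-0.0,0.0]] 
tr [[0.0002,0.0047,-0.0001],[0.0002,0.0047,-0.0001],[0.0002,0.0047,-0.0001],[0.0002,0.0047,-0.0001]]
```

Request:
send_rows --rotation '[[0, 0, 0], [0, 0, 0], [0, 0, 0], [0, 0, 0], [0, 0, 0]]' --translation '[[0, 0.005, 0], [0, 0.005, 0], [0, 0.005, 0], [0, 0.005, 0], [0, 0.003, 0]]' --grip '[1, 1, 1, 1, 1]'

```text
clock: 27.2
tcp_pos: [634.9, 87.0, 90.2]
tcp_rot: [-125.1, -0.0, 79.0]
contact_force: [0.4, -0.6, -0.4]
grip_width: 85.7
```

```bash
python3 - <<'E'
from lamp import *
show();tb();
E
```

```text
27.2 j [-13.2  33.6 -13.1 127.9 113.7  28.1 -52.5] p [634.9  87.   90.2] r [-125.1   -0.    79. ] F [ 0.4 -0.6 -0.4] w 85.7
tcp bed 83.5 49.8 20.0 rot err [0.1 0.  0. ]
```

Request:
send_rows --rotation '[[0, 0, 0], [0, 0, 0], [0, 0, 0]]' --translation '[[0, 0.004, 0], [0, 0.003, 0], [0, 0.002, 0]]' --grip '[1, 1, 1]'

```text
clock: 27.58
tcp_pos: [637.1, 86.5, 87.1]
tcp_rot: [-125.1, -0.0, 79.0]
contact_force: [-0.2, 0.0, -0.7]
grip_width: 85.3
```

```bash
python3 - <<'E'
from lamp import *
show();tb();
E
```

```text
27.575 j [-12.9  34.  -13.3 127.7 114.3  28.3 -52.9] p [637.1  86.5  87.1] r [-125.1   -0.    79. ] F [-0.2  0.  -0.7] w 85.3
tcp bed 83.5 49.7 16.1 rot err [ 0.1 -0.   0. ]
```

Request:
send_rows --rotation '[[0, 0, 0], [0, 0, 0], [0, 0, 0], [0, 0, 0]]' --translation '[[0, 0, 0.006], [0, 0, 0.006], [0, 0, 0.006], [0, 0, 0.006]]' --grip '[1, 1, 1, 1]'

```text
clock: 28.08
tcp_pos: [629.7, 88.0, 81.9]
tcp_rot: [-125.2, -0.0, 79.0]
contact_force: [1.4, -0.6, -0.2]
grip_width: 85.4
```

```bash
python3 - <<'E'
from lamp import *
tb();F=arm.state()["contact_force"];print((F@bx).round(1),(F@by).round(1),(F@bz).round(1))
E
```

```text
tcp bed 74.4 49.7 16.1 rot err [ 0.2 -0.   0. ]
1.1 -0.3 -1.0
```

Request:
send_rows --rotation '[[0, 0, 0], [0, 0, 0], [0, 0, 0], [0, 0, 0]]' --translation '[[0, 0, 0.006], [0, 0, 0.006], [0, 0, 0.006], [0, 0, 0.006]]' --grip '[1, 1, 1, 1]'

```text
clock: 28.58
tcp_pos: [622.0, 89.5, 76.3]
tcp_rot: [-125.2, -0.0, 79.0]
contact_force: [4.4, -1.2, 4.6]
grip_width: 85.6
```

```bash
python3 - <<'E'
from lamp import *
tb();F=arm.state()["contact_force"];print((F@bx).round(1),(F@by).round(1),(F@bz).round(1))
E
```

```text
tcp bed 64.8 49.7 16.1 rot err [ 0.2 -0.   0. ]
6.4 -0.3 1.2
```

Request:
send_rows --rotation '[[0, 0, 0], [0, 0, 0], [0, 0, 0]]' --translation '[[0, 0, 0.006], [0, 0, 0.006], [0, 0, 0.006]]' --grip '[1, 1, 1]'

```text
clock: 28.95
tcp_pos: [622.2, 89.3, 76.5]
tcp_rot: [-126.1, -0.0, 78.8]
contact_force: [5.6, -0.8, 6.0]
grip_width: 85.4
```

```bash
python3 - <<'E'
from lamp import *
tb();F=arm.state()["contact_force"];print((F@bx).round(1),(F@by).round(1),(F@bz).round(1))
E
```

```text
tcp bed 65.1 49.6 16.1 rot err [ 1.1 -0.1 -0.1]
8.1 0.3 1.6
```

Request:
send_rows --rotation '[[0, 0, 0], [0, 0, 0]]' --translation '[[0, 0, 0.012], [0, 0, 0.012]]' --grip '[1, 1]'

```text
clock: 29.2
tcp_pos: [622.3, 89.3, 76.7]
tcp_rot: [-127.1, -0.1, 78.7]
contact_force: [9.9, -2.7, 10.7]
grip_width: 85.4
```

```bash
python3 - <<'E'
from lamp import *
tb();F=arm.state()["contact_force"];print((F@bx).round(1),(F@by).round(1),(F@bz).round(1))
E
```

```text
tcp bed 65.3 49.7 16.2 rot err [ 2.1 -0.3 -0.2]
14.5 -0.7 2.9
```

Firm end stop (14 N, no motion). Back off 3 mm towards the head, lift out and withdraw.

Request:
send_rows --rotation '[[0, 0, 0], [0, 0, 0], [0, 0, 0], [0, 0, 0], [0, 0, 0], [0, 0, 0], [0, 0, 0]]' --translation '[[0, 0, -0.006], [0, 0, -0.006], [0, -0.02, 0], [0, -0.05, 0], [0, -0.07, 0], [0.03, -0.07, 0], [0.06, -0.03, 0]]' --grip '[1, 1, 1, 1, 1, 1, 1]'

```text
clock: 30.08
tcp_pos: [570.0, 134.3, 156.1]
tcp_rot: [-126.5, 0.0, 78.6]
contact_force: [0.8, 0.1, -0.3]
grip_width: 85.3
```

Request:
send_rows --rotation '[[0, 0, 0], [0, 0, 0], [0, 0, 0], [0, 0, 0]]' --translation '[[0.1, 0, 0], [0.1, 0, 0], [0.1, 0, 0], [0, 0, 0]]' --grip '[1, 1, 1, 1]'

```text
clock: 30.58
tcp_pos: [590.1, 259.0, 157.5]
tcp_rot: [-126.4, -0.2, 78.9]
contact_force: [0.3, -1.1, -0.8]
grip_width: 85.8
```

```bash
python3 - <<'E'
from meas import *
show();meas("8")
d=dict(np.load("side8.npz"));t=dict(np.load("top8.npz"))
a=cv2.resize(d["frame"][125:205,262:342],(390,300),interpolation=cv2.INTER_CUBIC);b=cv2.resize(t["frame"][110:180,205:275],(390,300),interpolation=cv2.INTER_CUBIC)
c=cv2.resize(d["frame"][90:384,150:410],(390,290),interpolation=cv2.INTER_AREA);e=cv2.resize(t["frame"][90:300,130:400],(390,290),interpolation=cv2.INTER_CUBIC)
save(np.vstack([np.hstack([a,b]),np.hstack([c,e])]),"end.png")
# slot recess extent, before vs after
for tag in("6","8"):
  for n,bb in(("side",(262,125,342,205)),("top",(210,110,275,180))):
    P=pts(dict(np.load(n+tag+".npz")));x0,y0,x1,y1=bb;Q=P[y0:y1,x0:x1].reshape(-1,3);B=np.c_[(Q-O)@bx,(Q-O)@by,(Q-O)@bz]
    print(tag,n,[(x,np.median(B[(abs(B[:,0]-x)<2.5)&(abs(B[:,1]-1)<8)][:,2]).round(1)) for x in range(40,106,5)])
# other things moved?
for n in("side","top"):
    p0=np.load(n+"0.npz")["frame"].astype(int);p1=np.load(n+"8.npz")["frame"].astype(int)
    m=(abs(p1-p0).max(-1)>60).astype(np.uint8);k,_,st,ce=cv2.connectedComponentsWithStats(m);print(n,[(ce[i].round().tolist(),int(st[i,4])) for i in range(1,k) if st[i,4]>25])
E
```

```text
30.575 j [-34.   28.7 -14.  120.2  78.6  36.9 -34.4] p [590.1 259.  157.5] r [-126.4   -0.2   78.9] F [ 0.3 -1.1 -0.8] w 85.8
side [(15, np.float64(36.6)), (30, np.float64(36.5)), (45, np.float64(36.3)), (60, np.float64(32.3)), (75, np.float64(31.7)), (90, np.float64(31.6)), (105, np.float64(36.4)), (120, np.float64(37.2))]
  y ext [-22.5  22.5]
  plate z 0.1 60
top [(15, np.float64(36.4)), (30, np.float64(36.7)), (45, np.float64(36.4)), (60, np.float64(31.8)), (75, np.float64(30.8)), (90, np.float64(30.9)), (105, np.float64(36.1)), (120, np.float64(36.6))]
  y ext [-20.3  22.3]
  plate z 0.6 91
6 side [(40, np.float64(35.9)), (45, np.float64(-8.0)), (50, np.float64(-10.9)), (55, np.float64(-52.8)), (60, np.float64(35.3)), (65, np.float64(36.0)), (70, np.float64(28.5)), (75, np.float64(29.6)), (80, np.float64(-70.9)), (85, np.float64(-75.5)), (90, np.float64(-26.2)), (95, np.float64(-82.7)), (100, np.float64(-86.7)), (105, np.float64(-103.0))]
6 top [(40, np.float64(36.4)), (45, np.float64(34.9)), (50, np.float64(30.2)), (55, np.float64(29.3)), (60, np.float64(35.8)), (65, np.float64
[... 814 characters left out ...]
loat64(28.9)), (95, np.float64(29.4)), (100, np.float64(31.1)), (105, np.float64(37.3))]
side [([18.0, 28.0], 1888), ([63.0, 18.0], 842), ([138.0, 5.0], 122), ([202.0, 42.0], 952), ([231.0, 64.0], 66), ([219.0, 73.0], 65), ([18.0, 78.0], 186), ([78.0, 159.0], 3937), ([25.0, 120.0], 1364), ([250.0, 100.0], 68), ([246.0, 128.0], 531), ([143.0, 183.0], 3617), ([318.0, 146.0], 242), ([248.0, 156.0], 52), ([295.0, 159.0], 55), ([316.0, 162.0], 156), ([37.0, 167.0], 69), ([286.0, 172.0], 83), ([356.0, 328.0], 63)]
top [([240.0, 131.0], 84), ([239.0, 160.0], 192), ([127.0, 256.0], 9986), ([182.0, 178.0], 74), ([370.0, 179.0], 26), ([38.0, 317.0], 2569), ([130.0, 370.0], 1652), ([286.0, 367.0], 99)]
```

View pics/end.png

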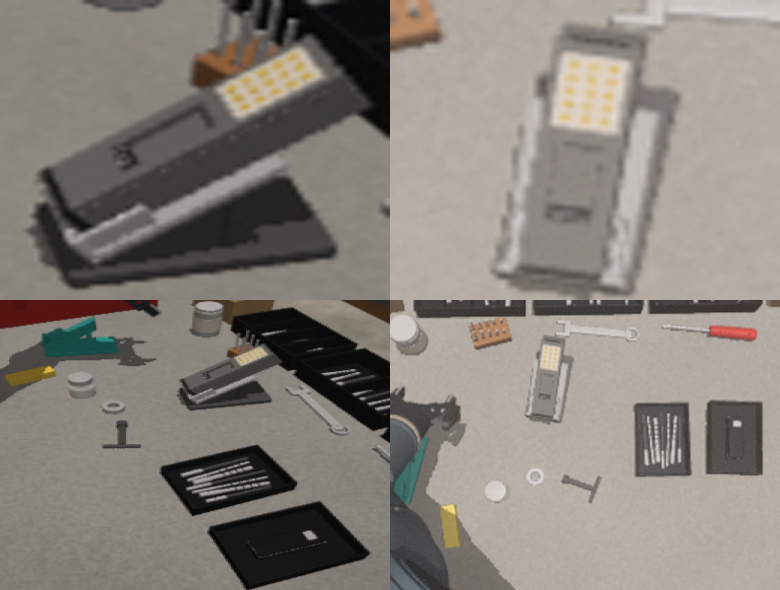

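The final picture shows the switch at the foot end of its slot (side crop (125,155)), the lamp seated, and the case flat in the empty tray. Hand in.

```bash
python3 -c "
from station import arm
print(arm.finish_job())"
```

```text
the job is handed in; nothing more can be done
None
```

I moved the drill-bit case into the empty tray, laid the lamp in the cradle with its switch face up and foot against the stop, released it, and pushed the switch to its end stop. The job was handed in at about 30.6 s on the robot's clock, with the gripper open and clear; it reports no verdict.

**What the last checks showed:**
- **Case:** it lies flat in the tray; its top measured about 26 mm, which fits the 4 mm floor plus the 22 mm case.
- **Lamp:** its switch face is 36–37 mm above the bed, where 36 is expected. It is centred to about 1 mm. Before I released it, it resisted about 10 N along the slope without moving.
- **Switch:** in the depth maps its raised part went from about 60–65 mm to 45–52 mm from the stop. The finger stopped firmly at 14 N.
- **Rest of the bench:** the other objects look untouched in the final picture. I did not trace every patch in the before/after image difference; many are the arm and its shadow.

**Disagreements along the way:**
- The lamp sat about 4 mm and 2° off in the grip compared with my first estimate. I corrected both from depth readings before setting it down.
- The two cameras differ by about 1–2 mm on the lamp's position.

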